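# Get the whetstone out from behind the bench clutter

### The arm

A 7-joint arm with a two-finger parallel gripper is mounted at the origin on the work surface. World frame = base frame: x ahead of the robot, y to its left, z up, the work surface at z = 0. Lengths are in m, angles in rad, forces in N, time in s.
With the tool pointing down it reaches from about 0.425 to 0.925 m from the base axis. Payload 6.8 kg.
Tool frame: the origin (TCP) lies between the finger pads; the fingertips stand 14 mm ahead of it and the grasp point (between the pads) lies 5 mm behind it; z points along the fingers, y is the direction in which the jaws open and shut (so a half turn about z gives the same grasp; the last joint's range is limited). The gripper opens to 85 mm and grips with 20 to 120 N. Pads are 22 mm wide; open, the fingers measure 114 mm over their backs; the gripper's body (76 mm by 85 mm) begins 54 mm behind the grasp point. The pads swing forward as they close: fully open they stand 13 mm farther back than shut.
Start: joints at [1.19, 0.477, 0.022, 1.555, -0.011, 1.109, -0.083], TCP at [0.182, -0.65, 0.245] pointing down, gripper open.
Joint ranges: [-2.96, 2.96], [-0.34, 2.1], [-1.41, 1.46], [0.24, 2.44], [-1.37, 4.51], [0.17, 1.92], [-2.96, 2.96]. Speed limits (rad/s): [2.39, 2.39, 3.14, 3.14, 3.14, 3.14, 3.14].

### API

Orientations are given as a unit quaternion [w, x, y, z].
In Python, from station import bot gives the robot as it stands.
- The arm moves only by the shell command python3 -m crank 'ROWS' [FORCE]. ROWS is JSON, a list of rows, each a list of 3 entries, a list of its own where there are three numbers: the shift along the tool's x, y, z in m, then the turn, a rotation vector about the tool's x, y, z in degrees, then the finger opening in m, from 0 to 0.0854. A call has 1 to 10 rows; each row shifts and turns the commanded pose from where the row before left it, along the tool's axes as they then stand; what a row does not reach is not made up. A row lasts 1/8 s, in which the tool goes at most 62.5 mm and 10.7 degrees, less where a joint would pass 70% of its speed; a pose out of reach is approached as far as the arm can. A call is refused whole if a number of a shift passes 0.0625 or a number of a turn 10.7, either way. A call with a gripper value outside its range is refused whole. The fingers move at their own pace and stop on an object; FORCE is the grip in N (left out, the last holds). Time passes only in rows, so rows that do not move let the fingers close. It gives the time, the measured TCP pose, the force and the opening at its end, in the units of the state.
- bot.get_obs(): the state, without advancing time (a new reading comes with each control period).
- bot.read_camera(name): name is "side" or "top"; returns (picture, depth): 420x560x3 uint8, red, green, blue; 420x560 float32, m along the optical axis (not along the pixel's ray), 0 where there is no reading.
- bot.calibration(name): a dict with "fx", "fy", "cx", "cy" (pixels), "D" ([k1, k2, p1, p2, k3] as OpenCV has them; the pictures are not rectified), "extrinsics" (4x4, takes a point from camera to world coordinates). Camera axes: x right, y down, z forward; pixel columns grow to the right and rows downward; lengths in m; the calibration is good to about 2 mm. A picture is of the moment at which its call begins. calibration takes no time and is no camera call.
- bot.hand_in(): hands the job in, once; it reports no verdict.
The state is a dict: "t": time; "q": joint angles; "joint_vel": joint speeds; "joint_torque": joint torques, N m; "eef_pos": TCP position; "tool_rot": TCP orientation; "contact_force": force on the tool from outside, world axes, zero at the start; "torque": the same for the moment, N m; "gripper_width": opening from 0.0 (shut) to 1.0 (fully open).
Only numpy, scipy, OpenCV 4.12 (cv2) and the standard library are available. Lean on these libraries where they do the work, as an engineer would, in place of code of your own. Each camera call takes 0.05 s, during which the arm holds its last target.

### The job

The whetstone lies at the back of the tool tray behind the bottle, the mallet and the oil can: first stand all three, upright, on the white board at the side, then lay the whetstone flat into the recess of the dark sharpening holder. Only then put the bottle, the mallet and the can back in the tray, each upright on the spot it came from. Never tip one of the three over, and do not shift the gouge lying in front of the tray or the white mug.

Things in the scene. Friction and masses are not known exactly. Their poses are not given: they have to be found in the camera images.
- tray: Fixed light-wood tool tray, 170 (x) by 270 mm (y), origin centre of underside, z up. Floor 12 mm up; 10 mm thick lips to 30 mm up on the +x (back) and both y edges; open at -x. Round flush grey marks at x -38, y -72, 0, 72 mm are the starting spots (within 5 mm) of bottle, mallet and can, in any order. The whetstone lies behind, x 35, its length along y, 20 mm clear of the back lip.
- board: Fixed white square parking board, 200 x 200 mm, 10 mm thick, left or right of the tray; origin at the centre of its underside, axes along its edges, z up. Each of the three things must stand with its axis at least 10 mm inside the edges; they fit, e.g., at (-45,-45), (45,-45), (0,45) mm.
- holder: Fixed dark-wood sharpening holder, 164 mm (x) by 84 mm (y), on the other side of the tray; origin at the centre of its underside, z up. Recess 124 x 54 mm in its middle, floor 8 mm and rim 14 mm above the bench. The seated whetstone has its centre 22 mm above the bench and its length along the holder's x, either way round.
- whetstone_center (a point): Centre of the loose whetstone, a block 110 mm along its x, 40 mm along its y, 28 mm high, about 250 g, orange upper half and grey lower half; z up.
- bottle_cap (a point): Middle of the steel cap of the loose drinking bottle, on its axis, 146 mm above its underside; z up along the axis. Blue sleeve 58 mm across from 0 to 90 mm, glass shoulder, steel cap 34 mm across from 126 to 166 mm (top): grip it there. About 350 g.
- mallet_grip (a point): Grip point on the handle of the loose round wooden carver's mallet, on its axis, 143 mm above the face it stands on; z up along the axis. Brown head downwards, 60 mm across at the widest, 0 to 78 mm; upright pale handle 26 mm across from 78 to 175 mm (top). About 400 g.
- can_cap (a point): Middle-upper part of the black cap of the loose oil can (closed), on its axis, 130 mm above its underside; z up along the axis. Green can with a yellow band, 56 mm across from 0 to 98 mm, black cap 30 mm across from 108 to 150 mm (top): grip it there. About 300 g.
- gouge_center (a point): Loose carver's gouge, pale wooden handle and steel blade, lying on the bench between tray and robot; 235 mm long, up to 26 mm wide, 20 mm high. Point near the ferrule, 10 mm above the bench; blade tip 125 mm along +x, handle end 110 mm along -x. Bystander: must not shift by more than 30 mm.
- mug_center (a point): Centre of a loose white cup, 72 mm across, 75 mm high, standing beside the far left corner of the tray. Bystander: must not shift by more than 30 mm.
Things that resemble listed ones, but are neither listed nor needed, are in the scene too. There is more than one size of the part that bears whetstone_center; the job needs the smallest.

How it is judged:
On the way, in this order (a step that is already met when the one before it is completed fails the run):
1. the bottle, the mallet and the can all stand upright and released on the white board, with the whetstone still at its place in the tray (x of bottle_cap in the frame of board between -0.09 and 0.09 m and y of bottle_cap in the frame of board between -0.09 and 0.09 m and z of bottle_cap in the frame of board between 0.149 and 0.163 m and angle between each of bottle_cap, mallet_grip, can_cap's own z axis and vertical below 0.12 rad and x of mallet_grip in the frame of board between -0.09 and 0.09 m and y of mallet_grip in the frame of board between -0.09 and 0.09 m and z of mallet_grip in the frame of board between 0.146 and 0.16 m and x of can_cap in the frame of board between -0.09 and 0.09 m and y of can_cap in the frame of board between -0.09 and 0.09 m and z of can_cap in the frame of board between 0.133 and 0.147 m and contact force between the fingers and bottle below 0.1 N and contact force between the fingers and mallet below 0.1 N and contact force between the fingers and can below 0.1 N and distance of whetstone_center from where it was at the start of the episode below 0.03 m), for 0.2 s.
2. the whetstone lies released and flat in the holder's recess, with the three things still upright on the board (horizontal distance between whetstone_center and holder below 0.012 m and angle between the x axis of whetstone_center and the x axis of holder, either way round below 0.15 rad and angle between whetstone_center's own z axis and vertical below 0.04 rad and z of whetstone_center in the frame of holder between 0.019 and 0.0248 m and contact force between the fingers and whetstone below 0.1 N and x of bottle_cap in the frame of board between -0.09 and 0.09 m and y of bottle_cap in the frame of board between -0.09 and 0.09 m and z of bottle_cap in the frame of board between 0.149 and 0.163 m and angle between each of bottle_cap, mallet_grip, can_cap's own z axis and vertical below 0.12 rad and x of mallet_grip in the frame of board between -0.09 and 0.09 m and y of mallet_grip in the frame of board between -0.09 and 0.09 m and z of mallet_grip in the frame of board between 0.146 and 0.16 m and x of can_cap in the frame of board between -0.09 and 0.09 m and y of can_cap in the frame of board between -0.09 and 0.09 m and z of can_cap in the frame of board between 0.133 and 0.147 m), for 0.2 s.
At the end, for the whole second after the job is handed in: The whetstone lies flat in the holder's recess (centre within 12 mm, length within 0.15 rad of the holder's, fully down); the bottle, the mallet and the can each stand upright (within 0.08 rad) within 15 mm of where they stood at the start; all is at rest (horizontal distance between whetstone_center and holder below 0.012 m and angle between the x axis of whetstone_center and the x axis of holder, either way round below 0.15 rad and angle between whetstone_center's own z axis and vertical below 0.04 rad and z of whetstone_center in the frame of holder between 0.019 and 0.0248 m and distance of each of bottle_cap, mallet_grip, can_cap from where it was at the start of the episode below 0.015 m and angle between each of bottle_cap, mallet_grip, can_cap's own z axis and vertical below 0.08 rad and linear speed of each of bottle, mallet, can, whetstone below 0.02 m/s); the robot touches nothing.
It fails at once if the bottle, the mallet or the can is tipped over (more than 0.7 rad) (angle between any of bottle_cap, mallet_grip, can_cap's own z axis and vertical above 0.7 rad).
It fails at once if the gouge or the mug is shifted by more than 30 mm (distance of any of gouge_center, mug_center from where it was at the start of the episode above 0.03 m).
It also fails if it takes over 138 s, if anything falls off the work surface, if the arm or the gripper's body presses on something with over 40 N, if the wrist force passes 120 N, or if a joint passes its speed limit or range.

## Working session

There is one attempt and no reset: what is moved stays moved. The work goes in short steps, Python scripts to look and compute and a shell command to move; the robot and the scene stay as the last step left them, time stands still between calls to the robot, and variables do not carry over. Pictures are saved under pics/ and viewed, and the job is handed in when it is done.

```bash
ls; mkdir -p pics
python3 - <<'E'
from station import bot
import cv2,numpy as np
print(bot.get_obs())
for n in ("top","side"):
    p,d=bot.read_camera(n); cv2.imwrite(f"pics/{n}0.png",p[:,:,::-1]); np.save(f"pics/{n}0.npy",d)
    c=bot.calibration(n); print(n,c)
E
```

```text
pics
{'t': 0.0, 'q': array([ 1.18988873,  0.47783054,  0.02235472,  1.5564614 , -0.01149986,
        1.1093188 , -0.08311718]), 'joint_vel': array([-0.00014332, -0.00262693, -0.00104077,  0.00058324,  0.0012293 ,
       -0.00010666, -0.00083049]), 'joint_torque': array([ 6.95931249e-04, -5.96446359e+01,  1.60811082e+00, -2.81195712e+01,
        1.24722230e-02,  9.30440932e-03, -2.54498178e-05]), 'eef_pos': array([ 0.18169076, -0.64948576,  0.24430139]), 'tool_rot': array([-9.23016988e-04,  9.90711582e-01,  1.35976719e-01, -2.01860284e-04]), 'contact_force': array([-0.0175108 ,  0.26678092,  0.5205149 ]), 'torque': array([ 0.01566892,  0.02636825, -0.01248272]), 'gripper_width': 1.0001682276924317}
top {'fx': 499.9338554542803, 'fy': 499.9338554542803, 'cx': 278.07581041408906, 'cy': 202.66077975347315, 'D': array([0.03830306, 0.        , 0.        , 0.        , 0.        ]), 'extrinsics': array([[ 0.0125574 , -0.98951878,  0.14385717,  0.34088947],
       [-0.99991452, -0.01190274,  0.00541051, -0.02027654],
       [-0.00364151, -0.14391282, -0.98958367,  1.18354065],
       [ 0.        ,  0.        ,  0.        ,  1.        ]])}
side {'fx': 446.8364065380972, 'fy': 446.8364065380972, 'cx': 283.78465442820954, 'cy': 205.84762821951117, 'D': array([-0.02734509,  0.        ,  0.        ,  0.        ,  0.        ]), 'extrinsics': array([[-0.73424583, -0.42663206,  0.52807967, -0.0652647 ],
       [-0.67871751,  0.47852009, -0.55710058,  0.57628405],
       [-0.01501977, -0.7674657 , -0.64091404,  0.80753162],
       [ 0.        ,  0.        ,  0.        ,  1.        ]])}
```

View pics/top0.png

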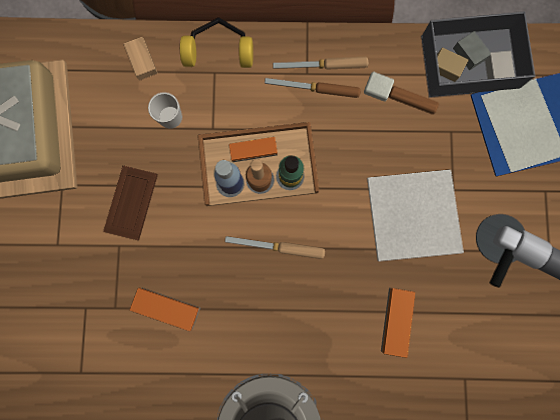

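View pics/side0.png

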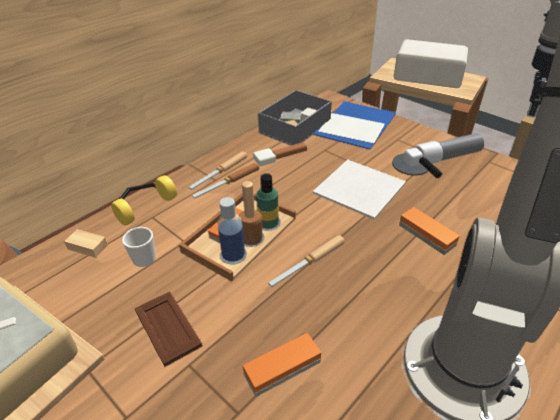

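```bash
cat > h.py <<'E'
import cv2,numpy as np
from station import bot
C={n:bot.calibration(n) for n in("top","side")}
def ray(n,u,v):
    c=C[n];K=np.array([[c["fx"],0,c["cx"]],[0,c["fy"],c["cy"]],[0,0,1.]])
    p=cv2.undistortPoints(np.array([[[u,v]]],float),K,c["D"])[0,0]
    E=c["extrinsics"];return E[:3,3],E[:3,:3]@np.array([p[0],p[1],1.])
def onz(n,u,v,z):
    o,d=ray(n,u,v);return o+d*(z-o[2])/d[2]
def dep(n,u,v,D):
    o,d=ray(n,u,v);return o+d*D[int(round(v)),int(round(u))]
def proj(n,P):
    c=C[n];K=np.array([[c["fx"],0,c["cx"]],[0,c["fy"],c["cy"]],[0,0,1.]])
    E=np.linalg.inv(c["extrinsics"]);r=cv2.Rodrigues(E[:3,:3])[0]
    return cv2.projectPoints(np.atleast_2d(np.array(P,float)),r,E[:3,3],K,c["D"])[0][:,0]
def cloud(n,D):
    c=C[n];K=np.array([[c["fx"],0,c["cx"]],[0,c["fy"],c["cy"]],[0,0,1.]])
    v,u=np.mgrid[:420,:560];p=cv2.undistortPoints(np.stack([u,v],-1).reshape(-1,1,2).astype(float),K,c["D"])[:,0]
    q=np.c_[p,np.ones(len(p))]*D.reshape(-1,1);E=c["extrinsics"]
    return (q@E[:3,:3].T+E[:3,3]).reshape(420,560,3)
def crop(img,x0,y0,x1,y1,s,name):
    cv2.imwrite(name,cv2.resize(img[y0:y1,x0:x1],None,fx=s,fy=s,interpolation=cv2.INTER_CUBIC))
E
python3 - <<'E'
from h import *
i=cv2.imread("pics/top0.png");crop(i,190,115,330,215,5.7,"pics/c1.png");crop(i,95,155,170,245,6,"pics/c2.png");crop(i,360,160,470,270,5,"pics/c3.png")
i=cv2.imread("pics/side0.png");crop(i,180,165,300,275,5,"pics/c4.png")
E
```

```text
(no output)
```

View pics/c1.png

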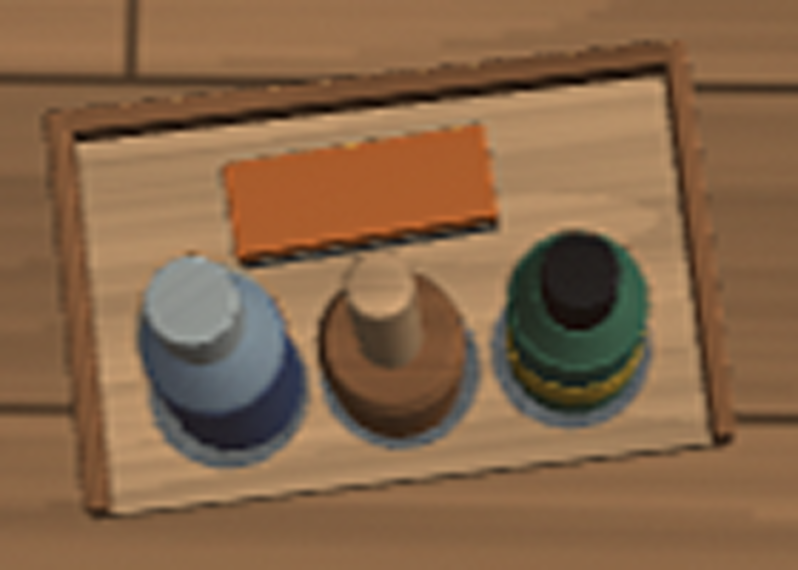

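View pics/c2.png

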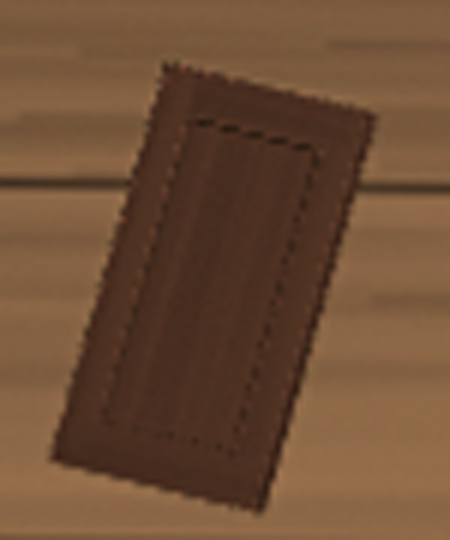

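View pics/c3.png

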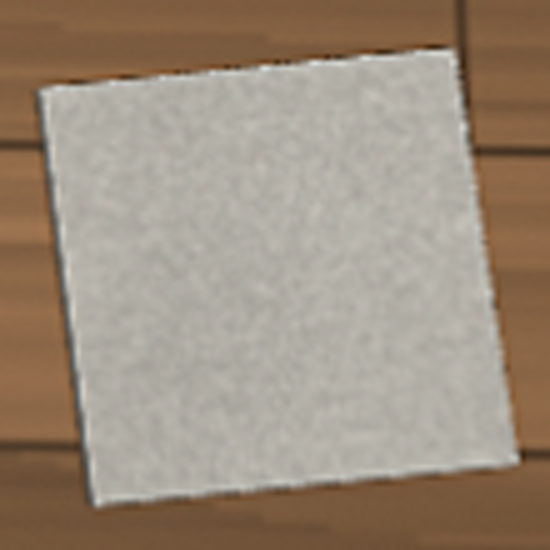

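View pics/c4.png

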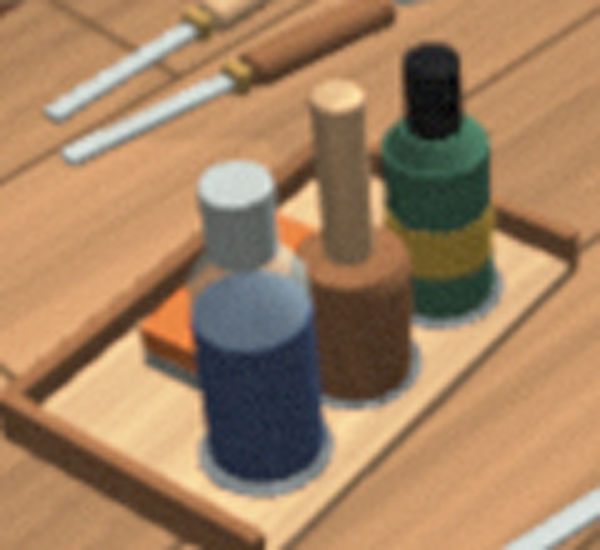

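Run:
```python
from h import *
np.set_printoptions(precision=4,suppress=True)
D=np.load("pics/top0.npy");P=cloud("top",D);Ds=np.load("pics/side0.npy");Q=cloud("side",Ds)
def pt(c,x0,y0,s,z): return onz("top",x0+(c[0]+.5)/s-.5,y0+(c[1]+.5)/s-.5,z)
for n,c,z in(("bottle",(193,302),.178),("mallet",(380,285),.187),("can",(578,275),.162)):
    p=pt(c,190,115,5.7,z);print(n,p)
    for nm,X in(("top",P),("side",Q)):
        m=(np.linalg.norm(X[...,:2]-p[:2],axis=-1)<.03)&(X[...,2]>z-.006)
        y=X[m];print("  ",nm,len(y),np.median(y[:,2]),(y[:,:2].min(0)+y[:,:2].max(0))/2,np.ptp(y[:,:2],axis=0),y.mean(0))
def rect(n,cs,x0,y0,s,z):
    w=np.array([pt(c,x0,y0,s,z)[:2] for c in cs]);print(n,w.mean(0),[np.linalg.norm(w[i]-w[i-1]) for i in range(4)])
    print(cv2.minAreaRect(w.astype(np.float32)))
    for i in range(4):
        e=w[i]-w[i-1];print("   ang",np.degrees(np.arctan2(e[1],e[0]))%180)
rect("stone",[(224,165),(482,126),(497,217),(242,260)],190,115,5.7,.040)
rect("tray",[(45,112),(683,45),(733,440),(93,515)],190,115,5.7,.030)
rect("holder",[(165,62),(378,113),(263,513),(52,458)],95,155,6,.014)
rect("board",[(42,87),(455,47),(518,463),(93,505)],360,160,5,.010)
# big stones
for n,cs in(("L",[(138,289),(199,308),(192,330),(131,309)]),("R",[(389,289),(414,290),(407,356),(383,352)])):
    rect(n,cs,0,0,1,.035)
# gouge, mug
for u,v in((226,239),(324,253),(165,109)): print(u,v,P[v,u],onz("top",u,v,.01))
for n,X in(("top",P),("side",Q)):
    c=np.array([.6,.2]);
    for u,v in ((465,180),) if n=="top" else ((360,180),): print(X[v,u])
```

```text
bottle [0.5585 0.0983 0.178 ]
   top 205 0.17626132683317386 [0.5595 0.0985] [0.0321 0.0313] [0.5593 0.0985 0.1764]
   side 144 0.17855996420961495 [0.5579 0.1039] [0.0342 0.0337] [0.5574 0.1053 0.178 ]
mallet [0.5636 0.0306 0.187 ]
   top 119 0.18501864560384196 [0.5638 0.0303] [0.0252 0.0227] [0.5638 0.0304 0.185 ]
   side 75 0.18712518156828128 [0.564  0.0363] [0.026  0.0246] [0.5621 0.0372 0.1866]
can [ 0.5738 -0.0406  0.162 ]
   top 152 0.16038870548025785 [ 0.5754 -0.0417] [0.0283 0.0273] [ 0.5756 -0.0421  0.1604]
   side 92 0.1620380753791935 [ 0.5766 -0.0377] [0.0315 0.0306] [ 0.5748 -0.036   0.1617]
stone [0.6355 0.0465] [np.float64(0.04083546683114679), np.float64(0.10765085649456466), np.float64(0.039024558531333214), np.float64(0.1062088968054406)]
((0.6353006362915039, 0.04683108627796173), (0.040809884667396545, 0.10764892399311066), 9.87794017791748)
   ang 11.907476751905078
   ang 99.53528002879159
   ang 9.877949800251997
   ang 100.49374110247587
tray [0.6025 0.035 ] [np.float64(0.17128691229029072), np.float64(0.26776827465970715), np.float64(0.16854627721139379),
[... 1200 characters left out ...]
3.70858764648438)
   ang 163.48297736797932
   ang 73.7085817221824
   ang 164.02394029103166
   ang 72.16710458029
R [ 0.2432 -0.2857] [np.float64(0.13822783383714457), np.float64(0.056017150742305254), np.float64(0.14482905864985327), np.float64(0.05309790997092514)]
((0.24477843940258026, -0.28524160385131836), (0.05565542355179787, 0.14482906460762024), 82.12506103515625)
   ang 173.18549566143727
   ang 88.64012501044758
   ang 172.12506845709936
   ang 81.83485266220976
226 239 [0.4237 0.107  0.0128] [0.4238 0.1073 0.01  ]
324 253 [ 0.3938 -0.1223  0.0137] [ 0.394  -0.1226  0.01  ]
165 109 [0.7403 0.2654 0.0044] [0.7384 0.2641 0.01  ]
[ 0.5738 -0.4615 -0.0035]
[ 0.4997 -0.3498  0.0157]
```

The real stone is the one in the tray (top px 253,148). The look-alikes are the two bigger orange stones at (165,309) and (398,322), measured at about 145 mm long against 107 mm for the tray one. The gouge that matters is at (275,246); the others, at (320,63) and (312,87), are decoys. The close crop c1 confirms the bottle (left), mallet (middle) and can (right), with the stone behind them. First I turn the tool so the jaws open along the tray's x.

```bash
cat > go.py <<'E'
import sys,numpy as np
from scipy.spatial.transform import Rotation as R
from station import bot
def st():
    o=bot.get_obs();q=o["tool_rot"];return o,R.from_quat([q[1],q[2],q[3],q[0]])
o,r=st();M=r.as_matrix()
np.set_printoptions(precision=4,suppress=True)
print("t",round(o["t"],2),"p",o["eef_pos"],"yaw_y deg",np.degrees(np.arctan2(M[1,1],M[0,1])),"tilt",np.degrees(np.arccos(-M[2,2])),"F",o["contact_force"],"w",o["gripper_width"])
if len(sys.argv)>=4:
    print("d tool mm",1000*M.T@(np.array(sys.argv[1:4],float)-o["eef_pos"]))
E
python3 -m crank '[[[0,0,0],[0,0,-10.2],0.06],[[0,0,0],[0,0,-10.2],0.06],[[0,0,0],[0,0,-10.2],0.06],[[0,0,0],[0,0,-10.2],0.06],[[0,0,0],[0,0,-10.2],0.06],[[0,0,0],[0,0,-10.2],0.06],[[0,0,0],[0,0,-10.2],0.06],[[0,0,0],[0,0,-10.3],0.06],[[0,0,0],[0,0,0],0.06]]' 40
python3 go.py 0.5755 -0.0400 0.245
```

```text
t: 1.23
eef_pos: [0.1816, -0.6498, 0.2447]
tool_rot: [-0.0, 0.661, 0.75, 0.0]
contact_force: [0.4, 1.2, -0.5]
gripper_width: 0.706
t 1.23 p [ 0.1816 -0.6498  0.2447] yaw_y deg 7.2247042165043975 tilt 0.058637268356662865 F [ 0.3922  1.1704 -0.4506] w 0.7058967541757802
d tool mm [555.4578 467.5014   0.3736]
```

```bash
python3 -m crank '[[[0.03,0.03,0],[0,0,0],0.06],[[0.04,0.035,0],[0,0,0],0.06],[[0.04,0.035,0],[0,0,0],0.06],[[0.04,0.035,0],[0,0,0],0.06],[[0.04,0.035,0],[0,0,0],0.06],[[0.04,0.035,0],[0,0,0],0.06],[[0.04,0.035,0],[0,0,0],0.06],[[0.04,0.035,0],[0,0,0],0.06],[[0.04,0.035,0],[0,0,0],0.06],[[0.04,0.035,0],[0,0,0],0.06]]'
python3 go.py 0.5755 -0.0400 0.245
```

```text
t: 2.48
eef_pos: [0.475, -0.2178, 0.2454]
tool_rot: [0.0, 0.662, 0.749, -0.0]
contact_force: [0.7, -0.6, 0.0]
gripper_width: 0.7
t 2.48 p [ 0.475  -0.2178  0.2454] yaw_y deg 7.057611187278605 tilt 0.014277659633276447 F [ 0.6687 -0.5796  0.0323] w 0.6998670983423424
d tool mm [164.0885 121.6278   0.3405]
```

```bash
python3 -m crank '[[[0.04,0.03,0],[0,0,0],0.06],[[0.04,0.03,0],[0,0,0],0.06],[[0.04,0.03,0],[0,0,0],0.06],[[0.025,0.02,0],[0,0,0],0.06],[[0,0,0],[0,0,0],0.06],[[0,0,0],[0,0,0],0.06]]'
python3 go.py 0.5755 -0.0400 0.245
python3 - <<'E'
from h import *
for n in("top","side"):
    p,d=bot.read_camera(n);p=p[:,:,::-1];np.save(f"pics/{n}1.npy",d);cv2.imwrite(f"pics/{n}1.png",p)
    crop(p,*((180,60,340,220) if n=="top" else (160,60,340,280)),3.5,f"pics/{n}1c.png")
    print(n,proj(n,bot.get_obs()["eef_pos"]))
E
```

```text
t: 3.22
eef_pos: [0.5644, -0.0623, 0.2449]
tool_rot: [-0.0, 0.662, 0.75, -0.001]
contact_force: [-0.6, 0.5, 0.6]
gripper_width: 0.704
t 3.23 p [ 0.5644 -0.0623  0.2449] yaw_y deg 7.170712015366074 tilt 0.07163478185588099 F [-0.5672  0.4879  0.5543] w 0.7040998402820317
d tool mm [20.757  13.811  -0.1077]
top [[303.49507228 158.15904284]]
side [[275.31799545 145.02210074]]
```

View pics/side1c.png

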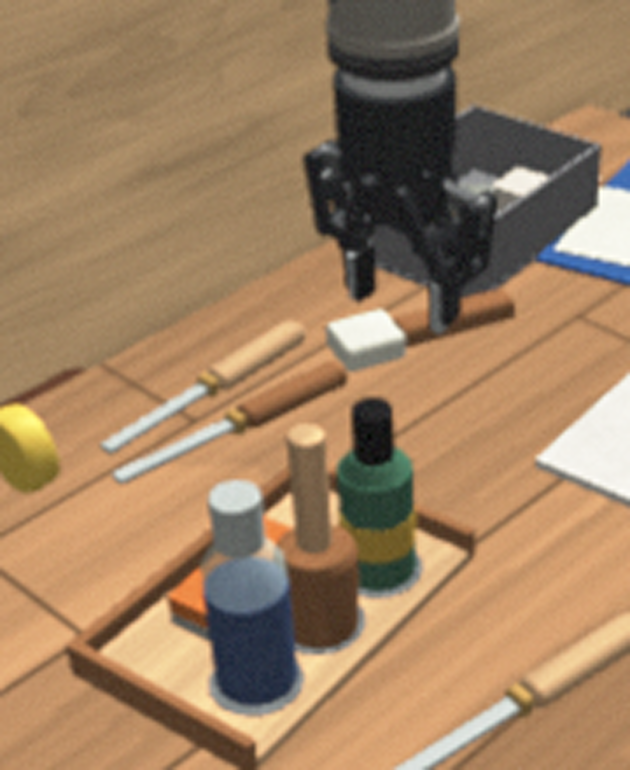

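View pics/top1c.png

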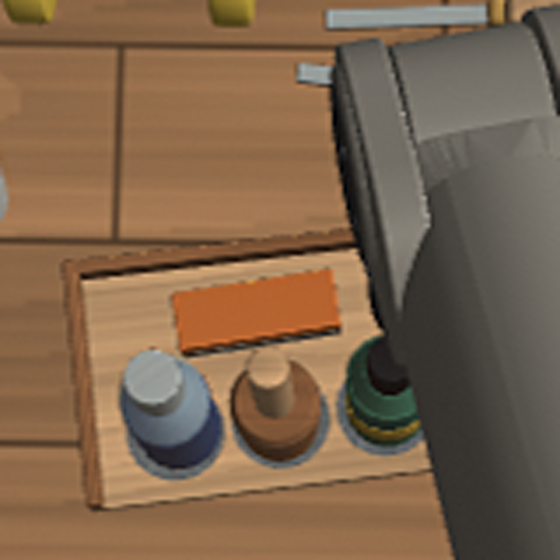

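The side view shows the fingertips at about (274,149). The pose predicts (275,149), so this camera and the robot agree to about 2 mm. Next: move over the can and descend.

```bash
python3 -m crank '[[[0.0105,0.007,0],[0,0,0],0.06],[[0.0105,0.0065,0],[0,0,0],0.06],[[0,0,0.02],[0,0,0],0.06],[[0,0,0.025],[0,0,0],0.06],[[0,0,0.025],[0,0,0],0.06],[[0,0,0.02],[0,0,0],0.06],[[0,0,0.01],[0,0,0],0.06],[[0,0,0.008],[0,0,0],0.06],[[0,0,0],[0,0,0],0.06],[[0,0,0],[0,0,0],0.06]]'
python3 go.py 0.575 -0.0400 0.137
python3 - <<'E'
from h import *
p,d=bot.read_camera("side");p=p[:,:,::-1];crop(p,190,110,320,260,4,f"pics/s2.png")
E
```

```text
t: 4.58
eef_pos: [0.5761, -0.0388, 0.138]
tool_rot: [0.0, 0.661, 0.751, 0.0]
contact_force: [0.1, -0.8, -0.9]
gripper_width: 0.706
t 4.58 p [ 0.5761 -0.0388  0.138 ] yaw_y deg 7.321430927184832 tilt 0.06609694519970305 F [ 0.1377 -0.7837 -0.8746] w 0.7057503558781785
d tool mm [-1.049  -1.2299  0.9615]
```

View pics/s2.png

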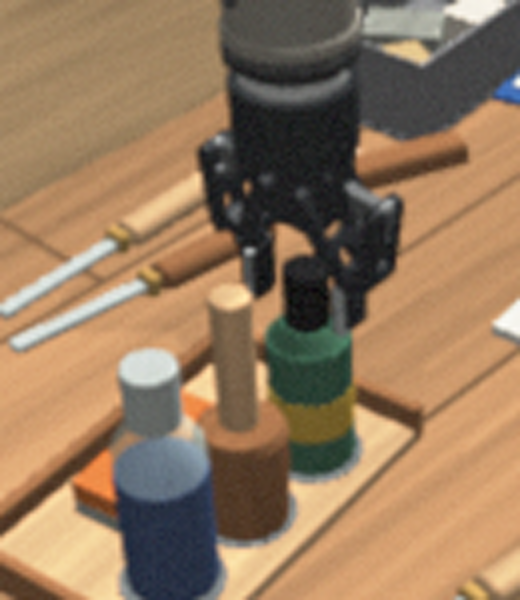

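The can's cap (crop 305,290) sits centred between the fingers (260 and 345). Closing.

```bash
python3 -m crank '[[[0,0,0],[0,0,0],0.04],[[0,0,0],[0,0,0],0.034],[[0,0,0],[0,0,0],0.03],[[0,0,0],[0,0,0],0.02],[[0,0,0],[0,0,0],0.02],[[0,0,0],[0,0,0],0.02],[[0,0,0],[0,0,0],0.02]]' 50
python3 go.py
```

```text
t: 5.5
eef_pos: [0.576, -0.0388, 0.1376]
tool_rot: [0.0, 0.66, 0.751, 0.0]
contact_force: [0.3, -0.3, 3.9]
gripper_width: 0.34
t 5.5 p [ 0.576  -0.0388  0.1376] yaw_y deg 7.328524569511024 tilt 0.04805537795411633 F [ 0.3361 -0.2683  3.913 ] w 0.3399146603755197
```

```bash
python3 -m crank '[[[0,0,-0.01],[0,0,0],0.02],[[0,0,-0.02],[0,0,0],0.02],[[0,0,-0.02],[0,0,0],0.02],[[0,0,-0.01],[0,0,0],0.02],[[0,0,0],[0,0,0],0.02]]'
python3 go.py .5376 -.3758 .1976
python3 - <<'E'
from h import *
p,d=bot.read_camera("side");p=p[:,:,::-1];crop(p,190,80,320,260,3.3,f"pics/s3.png")
E
```

```text
t: 6.12
eef_pos: [0.5762, -0.0389, 0.1985]
tool_rot: [0.001, 0.661, 0.751, 0.001]
contact_force: [-0.5, -0.1, -2.4]
gripper_width: 0.336
t 6.12 p [ 0.5762 -0.0389  0.1985] yaw_y deg 7.31386694281307 tilt 0.11941872218079909 F [-0.5347 -0.1413 -2.4275] w 0.33564895603547384
d tool mm [-329.2829  -81.1449    0.9426]
```

View pics/s3.png

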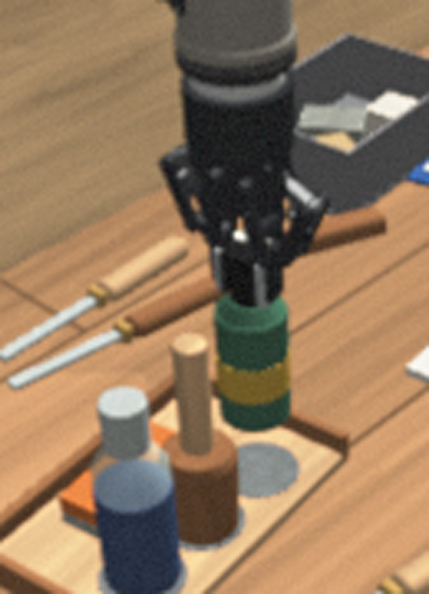

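The can hangs upright and its grey mark is bare at (265,468). Carrying it to the board.

```bash
python3 -m crank '[[[-0.02,-0.005,0],[0,0,0],0.02],[[-0.035,-0.009,0],[0,0,0],0.02],[[-0.045,-0.011,0],[0,0,0],0.02],[[-0.045,-0.011,0],[0,0,0],0.02],[[-0.045,-0.011,0],[0,0,0],0.02],[[-0.045,-0.011,0],[0,0,0],0.02],[[-0.045,-0.011,0],[0,0,0],0.02],[[-0.03,-0.008,0],[0,0,0],0.02],[[-0.019,-0.004,0],[0,0,0],0.02],[[0,0,0],[0,0,0],0.02]]'
python3 -m crank '[[[0,0,0.02],[0,0,0],0.02],[[0,0,0.02],[0,0,0],0.02],[[0,0,0.012],[0,0,0],0.02],[[0,0,0.005],[0,0,0],0.02],[[0,0,0],[0,0,0],0.02],[[0,0,0],[0,0,0],0.02]]'
python3 go.py .5376 -.3758 .1361
python3 - <<'E'
from h import *
p,d=bot.read_camera("side");p=p[:,:,::-1];crop(p,280,60,430,230,3.5,f"pics/s4.png")
E
```

```text
t: 7.42
eef_pos: [0.5366, -0.3764, 0.1965]
tool_rot: [-0.001, 0.661, 0.75, -0.0]
contact_force: [-0.6, 0.1, -2.5]
gripper_width: 0.338
t: 8.18
eef_pos: [0.5377, -0.3757, 0.141]
tool_rot: [0.001, 0.661, 0.751, 0.0]
contact_force: [0.3, -0.2, -3.0]
gripper_width: 0.338
t 8.18 p [ 0.5377 -0.3757  0.141 ] yaw_y deg 7.322713632204347 tilt 0.07330330526489542 F [ 0.2657 -0.21   -3.0298] w 0.33769493969405884
d tool mm [-0.0852 -0.1331  4.8932]
```

View pics/s4.png

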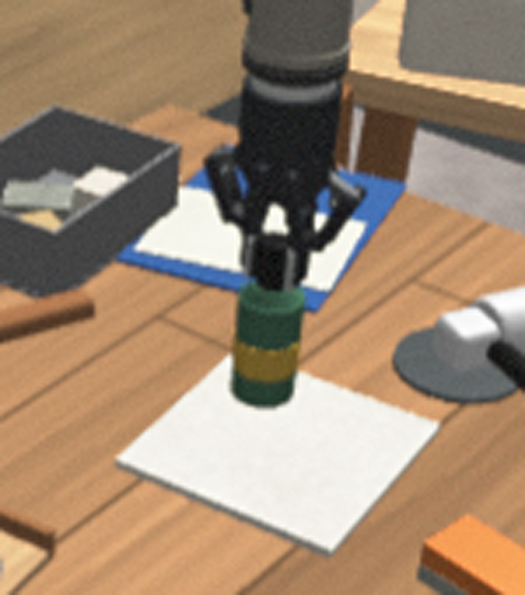

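The can hovers just above the board's far-right quarter, well inside the edges. Lowering and releasing.

```bash
python3 -m crank '[[[0,0,0.0025],[0,0,0],0.02],[[0,0,0.002],[0,0,0],0.02],[[0,0,0],[0,0,0],0.02],[[0,0,0],[0,0,0],0.02]]'
python3 go.py
```

```text
t: 8.72
eef_pos: [0.5372, -0.3755, 0.1357]
tool_rot: [-0.0, 0.66, 0.751, -0.0]
contact_force: [-0.6, -0.1, -2.2]
gripper_width: 0.338
t 8.72 p [ 0.5372 -0.3755  0.1357] yaw_y deg 7.326316924376379 tilt 0.009800942359826056 F [-0.5509 -0.1363 -2.2105] w 0.33769800867713734
```

```bash
python3 -m crank '[[[0,0,0.001],[0,0,0],0.02],[[0,0,0],[0,0,0],0.02],[[0,0,0],[0,0,0],0.02]]'
python3 -m crank '[[[0,0,0],[0,0,0],0.034],[[0,0,0],[0,0,0],0.04],[[0,0,0],[0,0,0],0.05],[[0,0,0],[0,0,0],0.06],[[0,0,0],[0,0,0],0.06]]'
python3 go.py
```

```text
t: 9.1
eef_pos: [0.5374, -0.3756, 0.1357]
tool_rot: [0.0, 0.661, 0.751, -0.0]
contact_force: [-2.8, 1.6, 6.2]
gripper_width: 0.339
t: 9.72
eef_pos: [0.5373, -0.3755, 0.1348]
tool_rot: [0.0, 0.66, 0.751, 0.0]
contact_force: [-0.2, -1.3, -0.0]
gripper_width: 0.701
t 9.72 p [ 0.5373 -0.3755  0.1348] yaw_y deg 7.326745361904037 tilt 0.003623073045097082 F [-0.1865 -1.2697 -0.0237] w 0.7014507461885124
```

```bash
python3 -m crank '[[[0,0,-0.02],[0,0,0],0.06],[[0,0,-0.04],[0,0,0],0.06],[[0,0,-0.04],[0,0,0],0.06],[[0,0,-0.005],[0,0,0],0.06],[[0,0,0],[0,0,0],0.06]]'
python3 go.py .5635 .0325 .240
python3 - <<'E'
from h import *
p,d=bot.read_camera("side");p=p[:,:,::-1];crop(p,280,60,430,230,3.5,f"pics/s5.png")
E
```

```text
t: 10.35
eef_pos: [0.5374, -0.3756, 0.2409]
tool_rot: [0.001, 0.66, 0.751, 0.0]
contact_force: [-0.5, -0.1, -0.9]
gripper_width: 0.706
t 10.35 p [ 0.5374 -0.3756  0.2409] yaw_y deg 7.328909827937679 tilt 0.08774557273944479 F [-0.5369 -0.0988 -0.8561] w 0.7056960630287343
d tool mm [401.4063  77.9366   0.5192]
```

View pics/s5.png

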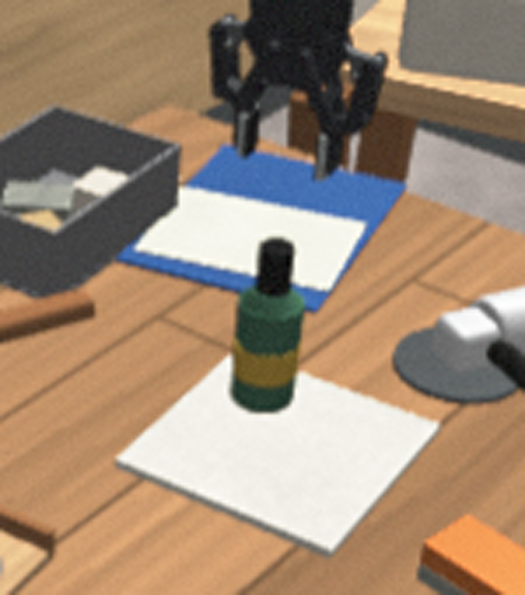

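The can stands upright, clear of the board's edges. Next, over the mallet.

```bash
python3 -m crank '[[[0.025,0.005,0],[0,0,0],0.06],[[0.04,0.008,0],[0,0,0],0.06],[[0.05,0.01,0],[0,0,0],0.06],[[0.05,0.01,0],[0,0,0],0.06],[[0.05,0.01,0],[0,0,0],0.06],[[0.05,0.01,0],[0,0,0],0.06],[[0.05,0.01,0],[0,0,0],0.06],[[0.04,0.008,0],[0,0,0],0.06],[[0.03,0.005,0],[0,0,0],0.06],[[0.0165,0.002,0],[0,0,0],0.06]]'
python3 -m crank '[[[0,0,0],[0,0,0],0.06],[[0,0,0.02],[0,0,0],0.06],[[0,0,0],[0,0,0],0.06]]'
python3 go.py .5635 .0325 .150
python3 - <<'E'
from h import *
p,d=bot.read_camera("side");p=p[:,:,::-1];crop(p,190,90,320,260,3.3,f"pics/s6.png")
E
```

```text
t: 11.65
eef_pos: [0.5621, 0.0359, 0.2391]
tool_rot: [-0.001, 0.659, 0.752, -0.0]
contact_force: [0.6, -0.9, -0.6]
gripper_width: 0.701
t: 12.02
eef_pos: [0.5623, 0.0306, 0.2183]
tool_rot: [-0.001, 0.661, 0.75, -0.002]
contact_force: [-0.9, -0.4, -1.0]
gripper_width: 0.704
t 12.03 p [0.5623 0.0306 0.2183] yaw_y deg 7.200173539837632 tilt 0.20647648318816514 F [-0.8674 -0.4463 -1.0241] w 0.7041913351249165
d tool mm [ 1.7486  1.6928 68.2819]
```

View pics/s6.png

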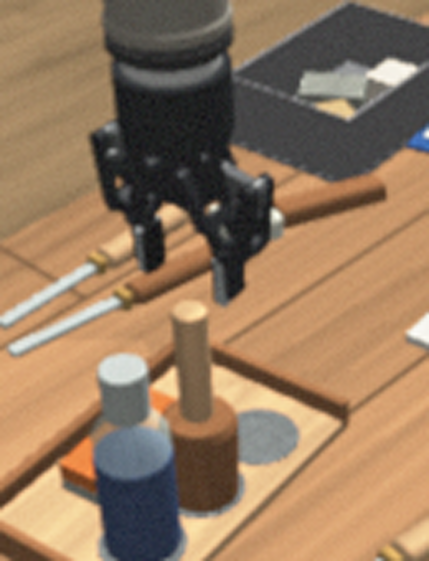

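```bash
python3 -m crank '[[[0.0015,0.0015,0.01],[0,0,0],0.06],[[0,0,0.02],[0,0,0],0.06],[[0,0,0.02],[0,0,0],0.06],[[0,0,0.01],[0,0,0],0.06],[[0,0,0.008],[0,0,0],0.06],[[0,0,0],[0,0,0],0.06],[[0,0,0],[0,0,0],0.06]]'
python3 go.py .5635 .0325 .150
python3 - <<'E'
from h import *
p,d=bot.read_camera("side");p=p[:,:,::-1];crop(p,190,110,320,260,4,f"pics/s7.png")
E
```

```text
t: 12.95
eef_pos: [0.5651, 0.0345, 0.1523]
tool_rot: [0.0, 0.66, 0.751, 0.0]
contact_force: [0.6, 0.1, 1.3]
gripper_width: 0.704
t 12.95 p [0.5651 0.0345 0.1523] yaw_y deg 7.330609937367119 tilt 0.05427440716587808 F [0.6425 0.1106 1.2515] w 0.704437627886518
d tool mm [-1.7913 -1.8516  2.2941]
```

View pics/s7.png

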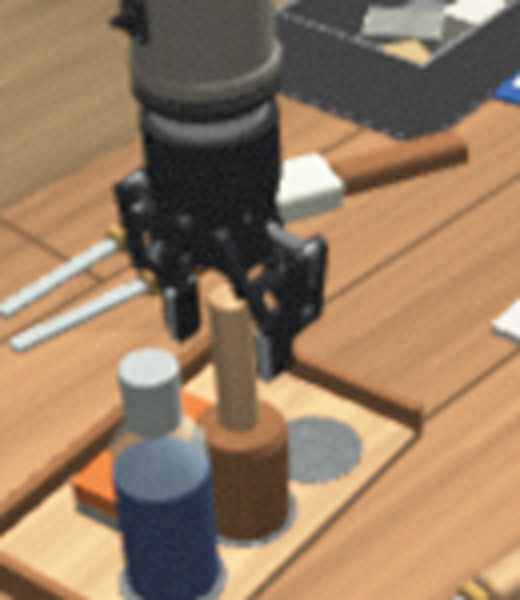

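```bash
python3 -m crank '[[[-0.0018,-0.0018,0.002],[0,0,0],0.06],[[0,0,0],[0,0,0],0.05],[[0,0,0],[0,0,0],0.036],[[0,0,0],[0,0,0],0.03],[[0,0,0],[0,0,0],0.026],[[0,0,0],[0,0,0],0.016],[[0,0,0],[0,0,0],0.016],[[0,0,0],[0,0,0],0.016],[[0,0,0],[0,0,0],0.016]]' 50
python3 go.py
python3 -m crank '[[[0,0,-0.01],[0,0,0],0.016],[[0,0,-0.02],[0,0,0],0.016],[[0,0,-0.02],[0,0,0],0.016],[[0,0,-0.01],[0,0,0],0.016],[[0,0,0],[0,0,0],0.016],[[0,0,0],[0,0,0],0.016]]'
python3 go.py .4482 -.3856 .2100
```

```text
t: 14.12
eef_pos: [0.5635, 0.0324, 0.1501]
tool_rot: [0.0, 0.66, 0.751, 0.0]
contact_force: [1.5, 0.3, 1.4]
gripper_width: 0.291
t 14.12 p [0.5635 0.0324 0.1501] yaw_y deg 7.330632265404923 tilt 0.049737136159248053 F [1.4752 0.2741 1.4291] w 0.2911411313696474
t: 14.88
eef_pos: [0.5627, 0.0321, 0.2093]
tool_rot: [-0.0, 0.661, 0.751, -0.0]
contact_force: [1.0, 0.2, -2.8]
gripper_width: 0.293
t 14.88 p [0.5627 0.0321 0.2093] yaw_y deg 7.321641429500881 tilt 0.056875966124723704 F [ 0.9818  0.223  -2.7565] w 0.2933023044664703
d tool mm [-399.7266 -166.7853   -0.4408]
```

```bash
python3 -m crank '[[[-0.025,-0.01,0],[0,0,0],0.016],[[-0.04,-0.017,0],[0,0,0],0.016],[[-0.05,-0.021,0],[0,0,0],0.016],[[-0.05,-0.021,0],[0,0,0],0.016],[[-0.05,-0.021,0],[0,0,0],0.016],[[-0.05,-0.021,0],[0,0,0],0.016],[[-0.05,-0.021,0],[0,0,0],0.016],[[-0.04,-0.017,0],[0,0,0],0.016],[[-0.03,-0.012,0],[0,0,0],0.016],[[-0.0147,-0.006,0],[0,0,0],0.016]]'
python3 -m crank '[[[0,0,0],[0,0,0],0.016],[[0,0,0.02],[0,0,0],0.016],[[0,0,0.02],[0,0,0],0.016],[[0,0,0.012],[0,0,0],0.016],[[0,0,0],[0,0,0],0.016],[[0,0,0],[0,0,0],0.016]]'
python3 go.py .4482 -.3856 .1481
python3 - <<'E'
from h import *
p,d=bot.read_camera("side");p=p[:,:,::-1];crop(p,280,60,430,230,3.5,f"pics/s8.png")
E
```

```text
t: 16.12
eef_pos: [0.4471, -0.3871, 0.2088]
tool_rot: [-0.001, 0.661, 0.75, -0.0]
contact_force: [0.0, 0.2, -3.5]
gripper_width: 0.292
t: 16.88
eef_pos: [0.449, -0.3854, 0.1583]
tool_rot: [0.0, 0.66, 0.751, 0.0]
contact_force: [-0.2, -0.6, -2.3]
gripper_width: 0.295
t 16.88 p [ 0.449  -0.3854  0.1583] yaw_y deg 7.340547347554935 tilt 0.0520808600835434 F [-0.1531 -0.5727 -2.3439] w 0.2951550837156387
d tool mm [-0.067  -0.8342 10.2173]
```

View pics/s8.png

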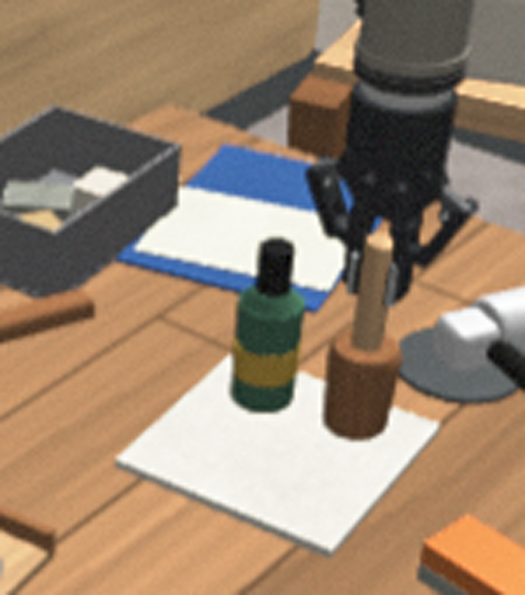

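```bash
python3 -m crank '[[[0,0,0.005],[0,0,0],0.016],[[0,0,0.003],[0,0,0],0.016],[[0,0,0],[0,0,0],0.016],[[0,0,0],[0,0,0],0.016]]'
python3 -m crank '[[[0,0,0.0015],[0,0,0],0.016],[[0,0,0],[0,0,0],0.016],[[0,0,0],[0,0,0],0.016]]'
python3 - <<'E'
from h import *
p,d=bot.read_camera("side");p=p[:,:,::-1];crop(p,330,100,430,230,4.5,f"pics/s9.png")
print(proj("side",[[.448,-.385,.088],[.448,-.385,.17]]))
E
```

```text
t: 17.42
eef_pos: [0.4485, -0.3854, 0.1498]
tool_rot: [0.0, 0.66, 0.751, 0.0]
contact_force: [0.4, -0.1, -3.1]
gripper_width: 0.294
t: 17.8
eef_pos: [0.4485, -0.3854, 0.1483]
tool_rot: [0.0, 0.66, 0.751, 0.0]
contact_force: [-0.6, -0.4, -3.5]
gripper_width: 0.295
[[384.55789382 161.24572786]
 [388.41131661 136.24953347]]
```

View pics/s9.png

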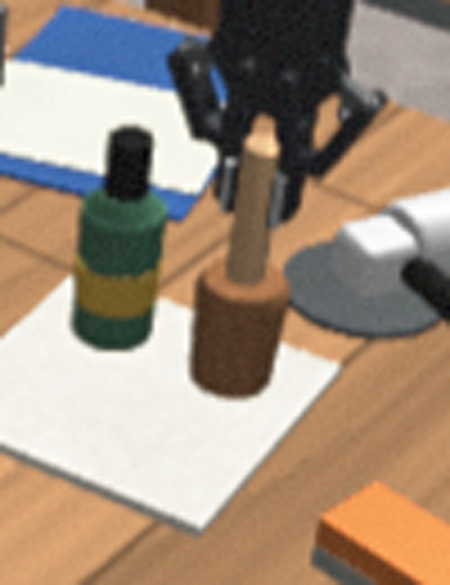

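The mallet's lean in the picture matches the camera's perspective (0.13 seen, 0.15 expected), so it is upright. Lowering until it touches.

```bash
python3 -m crank '[[[0,0,0.001],[0,0,0],0.016],[[0,0,0],[0,0,0],0.016],[[0,0,0],[0,0,0],0.016]]'
python3 go.py
```

```text
t: 18.23
eef_pos: [0.4488, -0.3856, 0.148]
tool_rot: [0.0, 0.66, 0.751, -0.0]
contact_force: [-0.7, 1.9, 7.0]
gripper_width: 0.291
t 18.23 p [ 0.4488 -0.3856  0.148 ] yaw_y deg 7.326164971733658 tilt 0.05537880595302374 F [-0.7034  1.859   7.0316] w 0.29088138089747384
```

```bash
python3 -m crank '[[[0,0,0],[0,0,0],0.03],[[0,0,0],[0,0,0],0.04],[[0,0,0],[0,0,0],0.05],[[0,0,0],[0,0,0],0.06],[[0,0,-0.02],[0,0,0],0.06],[[0,0,-0.04],[0,0,0],0.06],[[0,0,-0.035],[0,0,0],0.06],[[0,0,0],[0,0,0],0.06],[[0,0,0],[0,0,0],0.06]]'
python3 go.py .5585 .101 .243
python3 - <<'E'
from h import *
p,d=bot.read_camera("side");p=p[:,:,::-1];crop(p,180,60,430,260,3,f"pics/s10.png")
E
```

```text
t: 19.35
eef_pos: [0.4483, -0.3853, 0.2427]
tool_rot: [0.0, 0.66, 0.751, -0.0]
contact_force: [0.5, -0.6, -1.3]
gripper_width: 0.706
t 19.35 p [ 0.4483 -0.3853  0.2427] yaw_y deg 7.32731942010039 tilt 0.026961620553460953 F [ 0.5039 -0.5973 -1.2523] w 0.7055155265956227
d tool mm [468.3106 171.3309  -0.4829]
```

View pics/s10.png

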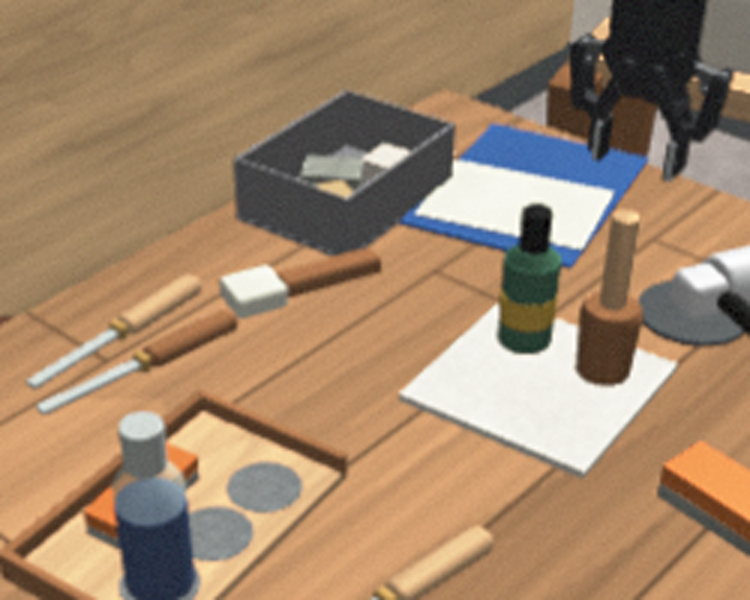

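Both stand. Now the bottle.

```bash
python3 -m crank '[[[0.03,0.011,0],[0,0,0],0.06],[[0.045,0.017,0],[0,0,0],0.06],[[0.055,0.02,0],[0,0,0],0.06],[[0.055,0.02,0],[0,0,0],0.06],[[0.055,0.02,0],[0,0,0],0.06],[[0.055,0.02,0],[0,0,0],0.06],[[0.055,0.02,0],[0,0,0],0.06],[[0.055,0.02,0],[0,0,0],0.06],[[0.04,0.015,0],[0,0,0],0.06],[[0.023,0.008,0],[0,0,0],0.06]]'
python3 -m crank '[[[0,0,0],[0,0,0],0.06],[[0,0,0.02],[0,0,0],0.06],[[0,0,0],[0,0,0],0.06],[[0,0,0],[0,0,0],0.06],[[0,0,0],[0,0,0],0.06]]'
python3 go.py .5585 .101 .153
python3 - <<'E'
from h import *
p,d=bot.read_camera("side");p=p[:,:,::-1];crop(p,190,90,320,270,3.3,f"pics/s11.png")
E
```

```text
t: 20.65
eef_pos: [0.5578, 0.1035, 0.2413]
tool_rot: [-0.001, 0.659, 0.752, -0.0]
contact_force: [-0.3, -0.6, 1.1]
gripper_width: 0.705
t: 21.28
eef_pos: [0.5586, 0.1002, 0.2226]
tool_rot: [0.0, 0.661, 0.751, 0.0]
contact_force: [0.1, -0.3, -0.4]
gripper_width: 0.702
t 21.27 p [0.5586 0.1002 0.2226] yaw_y deg 7.282814153902752 tilt 0.03348780935541757 F [ 0.1299 -0.3234 -0.4186] w 0.702368686195181
d tool mm [ 0.8481 -0.0454 69.6191]
```

View pics/s11.png

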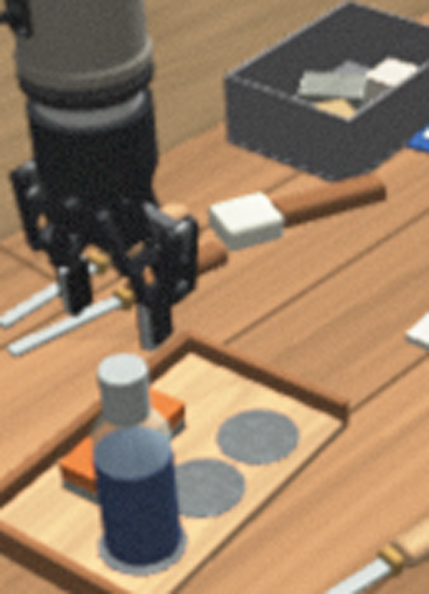

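```bash
python3 -m crank '[[[0,0,0.01],[0,0,0],0.06],[[0,0,0.02],[0,0,0],0.06],[[0,0,0.02],[0,0,0],0.06],[[0,0,0.012],[0,0,0],0.06],[[0,0,0.007],[0,0,0],0.06],[[0,0,0],[0,0,0],0.06],[[0,0,0],[0,0,0],0.06]]'
python3 go.py .5585 .101 .153
python3 - <<'E'
from h import *
p,d=bot.read_camera("side");p=p[:,:,::-1];crop(p,190,110,320,260,4,f"pics/s12.png")
E
```

```text
t: 22.2
eef_pos: [0.5588, 0.1008, 0.1538]
tool_rot: [0.0, 0.66, 0.751, 0.0]
contact_force: [-0.8, -0.5, 0.7]
gripper_width: 0.705
t 22.2 p [0.5588 0.1008 0.1538] yaw_y deg 7.3308039231059725 tilt 0.06202937456297317 F [-0.842  -0.4521  0.669 ] w 0.7052749213124426
d tool mm [ 0.2059 -0.2928  0.845 ]
```

View pics/s12.png

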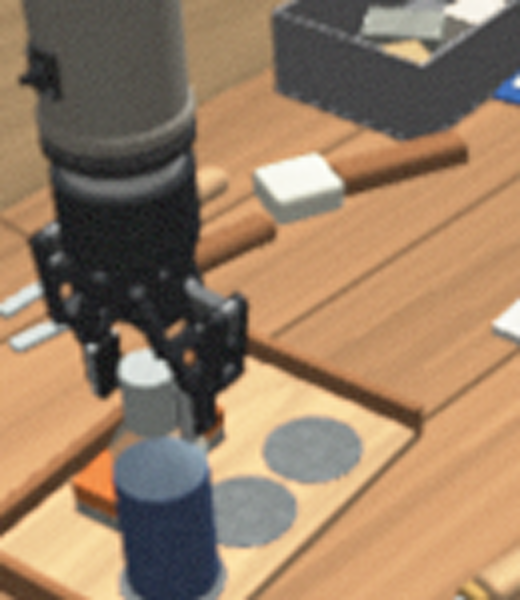

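The cap (crop 148,375) is between the fingers (103 and 200). Closing.

```bash
python3 -m crank '[[[0,0,0],[0,0,0],0.045],[[0,0,0],[0,0,0],0.038],[[0,0,0],[0,0,0],0.034],[[0,0,0],[0,0,0],0.022],[[0,0,0],[0,0,0],0.022],[[0,0,0],[0,0,0],0.022],[[0,0,0],[0,0,0],0.022]]' 50
python3 go.py
python3 -m crank '[[[0,0,-0.01],[0,0,0],0.022],[[0,0,-0.02],[0,0,0],0.022],[[0,0,-0.02],[0,0,0],0.022],[[0,0,-0.01],[0,0,0],0.022],[[0,0,0],[0,0,0],0.022],[[0,0,0],[0,0,0],0.022]]'
python3 go.py .4831 -.2913 .213
```

```text
t: 23.12
eef_pos: [0.5589, 0.1007, 0.1537]
tool_rot: [0.0, 0.66, 0.751, 0.0]
contact_force: [0.9, 0.3, 5.5]
gripper_width: 0.386
t 23.12 p [0.5589 0.1007 0.1537] yaw_y deg 7.325769831073295 tilt 0.062301874788135835 F [0.8744 0.2536 5.5043] w 0.3862952903320859
t: 23.88
eef_pos: [0.558, 0.1003, 0.2128]
tool_rot: [-0.0, 0.66, 0.751, -0.0]
contact_force: [0.7, -0.1, -1.9]
gripper_width: 0.386
t 23.88 p [0.558  0.1003 0.2128] yaw_y deg 7.326211815157607 tilt 0.055015881615308175 F [ 0.6919 -0.0806 -1.9434] w 0.38600353198466575
d tool mm [-378.8885 -124.2074    0.0487]
```

```bash
python3 -m crank '[[[-0.02,-0.007,0],[0,0,0],0.022],[[-0.035,-0.011,0],[0,0,0],0.022],[[-0.045,-0.015,0],[0,0,0],0.022],[[-0.045,-0.015,0],[0,0,0],0.022],[[-0.045,-0.015,0],[0,0,0],0.022],[[-0.045,-0.015,0],[0,0,0],0.022],[[-0.045,-0.015,0],[0,0,0],0.022],[[-0.045,-0.015,0],[0,0,0],0.022],[[-0.035,-0.011,0],[0,0,0],0.022],[[-0.019,-0.005,0],[0,0,0],0.022]]'
python3 -m crank '[[[0,0,0],[0,0,0],0.022],[[0,0,0.02],[0,0,0],0.022],[[0,0,0.02],[0,0,0],0.022],[[0,0,0.012],[0,0,0],0.022],[[0,0,0],[0,0,0],0.022],[[0,0,0],[0,0,0],0.022]]'
python3 go.py .4831 -.2913 .1517
python3 - <<'E'
from h import *
p,d=bot.read_camera("side");p=p[:,:,::-1];crop(p,280,60,430,230,3.5,f"pics/s13.png")
E
```

```text
t: 25.12
eef_pos: [0.4825, -0.2932, 0.2124]
tool_rot: [-0.001, 0.662, 0.75, -0.0]
contact_force: [0.6, 0.3, -4.0]
gripper_width: 0.387
t: 25.88
eef_pos: [0.4845, -0.2907, 0.162]
tool_rot: [0.001, 0.66, 0.751, 0.0]
contact_force: [0.1, -0.5, -2.4]
gripper_width: 0.386
t 25.88 p [ 0.4845 -0.2907  0.162 ] yaw_y deg 7.372726593943859 tilt 0.06542114953381792 F [ 0.0802 -0.5023 -2.3704] w 0.3856150479866974
d tool mm [-0.4076 -1.4687 10.3296]
```

View pics/s13.png

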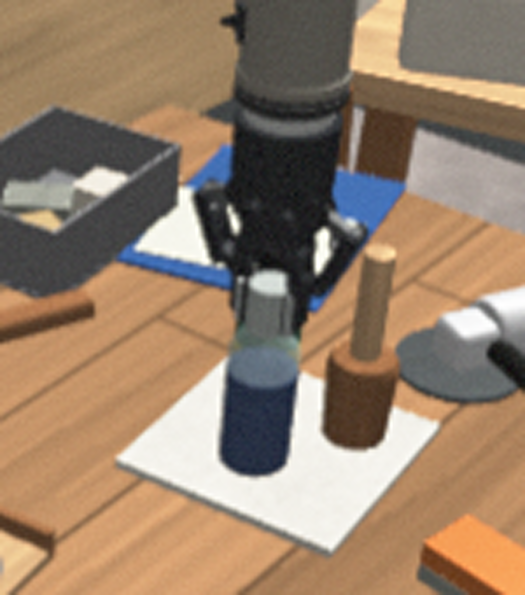

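The bottle hovers over the front of the board, hiding the can 100 mm behind it. Lowering.

```bash
python3 -m crank '[[[0,0,0.005],[0,0,0],0.022],[[0,0,0.004],[0,0,0],0.022],[[0,0,0],[0,0,0],0.022],[[0,0,0],[0,0,0],0.022]]'
python3 -m crank '[[[0,0,0.001],[0,0,0],0.022],[[0,0,0],[0,0,0],0.022],[[0,0,0],[0,0,0],0.022]]'
python3 -m crank '[[[0,0,0.001],[0,0,0],0.022],[[0,0,0],[0,0,0],0.022],[[0,0,0],[0,0,0],0.022]]'
```

```text
t: 26.42
eef_pos: [0.4837, -0.2911, 0.1523]
tool_rot: [-0.0, 0.66, 0.751, -0.0]
contact_force: [0.3, 0.1, -3.0]
gripper_width: 0.385
t: 26.8
eef_pos: [0.484, -0.2912, 0.1517]
tool_rot: [0.0, 0.66, 0.751, 0.0]
contact_force: [-0.5, 0.5, 1.3]
gripper_width: 0.384
t: 27.18
eef_pos: [0.4842, -0.2912, 0.1516]
tool_rot: [0.001, 0.66, 0.751, -0.0]
contact_force: [-2.3, 1.9, 9.4]
gripper_width: 0.384
```

Contact. Releasing, lifting and looking.

```bash
python3 -m crank '[[[0,0,0],[0,0,0],0.038],[[0,0,0],[0,0,0],0.045],[[0,0,0],[0,0,0],0.055],[[0,0,0],[0,0,0],0.06],[[0,0,-0.02],[0,0,0],0.06],[[0,0,-0.04],[0,0,0],0.06],[[0,0,-0.03],[0,0,0],0.06],[[0,0,0],[0,0,0],0.06],[[0,0,0],[0,0,0],0.06]]'
python3 -m crank '[[[0.02,0.01,0],[0,0,0],0.06],[[0.04,0.02,0],[0,0,0],0.06],[[0.04,0.03,0],[0,0,0],0.06],[[0.04,0.03,0],[0,0,0],0.06],[[0.02,0.01,0],[0,0,0],0.06],[[0,0,0],[0,0,0],0.06]]'
python3 go.py .6355 .0475 .2
python3 - <<'E'
from h import *
np.set_printoptions(precision=4,suppress=True)
for n in("top","side"):
    p,d=bot.read_camera(n);p=p[:,:,::-1];np.save(f"pics/{n}2.npy",d);cv2.imwrite(f"pics/{n}2.png",p)
    X=cloud(n,d)
    for nm,c,z in(("bottle",(.484,-.291),.176),("mallet",(.4485,-.3855),.185),("can",(.5373,-.3755),.16)):
        m=(np.linalg.norm(X[...,:2]-np.array(c),axis=-1)<.035)&(np.abs(X[...,2]-z)<.006);y=X[m]
        if len(y)>5: print(n,nm,len(y),(y[:,:2].min(0)+y[:,:2].max(0))/2,np.median(y[:,2]))
crop(cv2.imread("pics/side2.png"),180,60,430,260,3,"pics/s14.png")
E
```

```text
t: 28.3
eef_pos: [0.4832, -0.291, 0.2396]
tool_rot: [-0.0, 0.66, 0.751, -0.0]
contact_force: [0.0, 0.4, -1.0]
gripper_width: 0.704
t: 29.05
eef_pos: [0.5623, -0.1173, 0.239]
tool_rot: [-0.001, 0.659, 0.752, -0.0]
contact_force: [-0.1, 0.4, 0.0]
gripper_width: 0.703
t 29.05 p [ 0.5623 -0.1173  0.239 ] yaw_y deg 7.572168743508204 tilt 0.13764590943575686 F [-0.1272  0.3657  0.0449] w 0.7033758436456845
d tool mm [153.6613  94.3193  39.1167]
top mallet 135 [ 0.4488 -0.3861] 0.18322711380141876
top can 164 [ 0.5366 -0.3775] 0.1582207774026133
side bottle 88 [ 0.4849 -0.288 ] 0.17642668511758736
side mallet 46 [ 0.4475 -0.3797] 0.183118480261516
side can 62 [ 0.5375 -0.3739] 0.1605530411832804
```

View pics/s14.png

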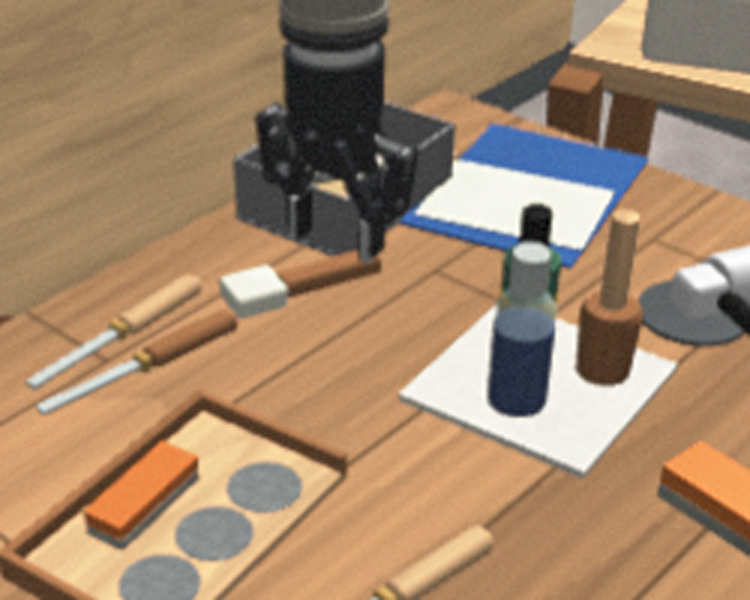

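View pics/top2.png

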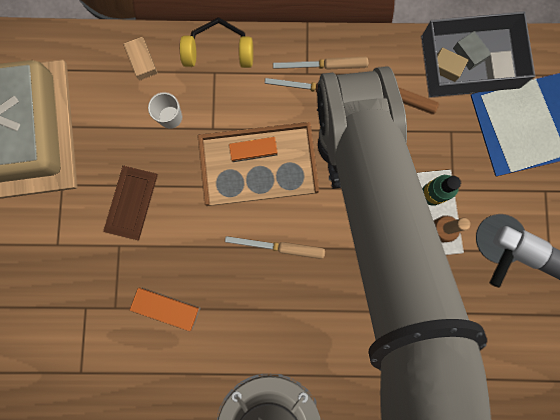

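All three stand on the board, and the stone is still in the tray. Measuring the stone and holder more closely, in both cameras.

Run:
```python
from h import *
np.set_printoptions(precision=4,suppress=True)
for n in("top","side"):
    for k in (0,2):
        im=cv2.imread(f"pics/{n}{k}.png");d=np.load(f"pics/{n}{k}.npy");X=cloud(n,d)
        hsv=cv2.cvtColor(im,cv2.COLOR_BGR2HSV)
        # orange in tray region
        reg=(np.abs(X[...,0]-.635)<.06)&(np.abs(X[...,1]-.047)<.09)&(X[...,2]>.03)&(X[...,2]<.06)
        m=((hsv[...,0]<14)&(hsv[...,1]>170)&(hsv[...,2]>120)&reg).astype(np.uint8)
        m=cv2.morphologyEx(m,cv2.MORPH_OPEN,np.ones((3,3)))
        v,u=np.nonzero(m)
        w=np.array([onz(n,a,b,.040)[:2] for a,b in zip(u,v)])
        print(n,k,len(w),cv2.minAreaRect(w.astype(np.float32)*1000))
        # holder: dark brown
        reg=(np.abs(X[...,0]-.508)<.13)&(np.abs(X[...,1]-.334)<.09)
        m=((hsv[...,2]<75)&reg).astype(np.uint8);m=cv2.morphologyEx(m,cv2.MORPH_OPEN,np.ones((3,3)))
        m=cv2.morphologyEx(m,cv2.MORPH_CLOSE,np.ones((5,5)))
        cs,_=cv2.findContours(m,cv2.RETR_EXTERNAL,cv2.CHAIN_APPROX_NONE);c=max(cs,key=cv2.contourArea)[:,0]
        w=np.array([onz(n,a,b,.014)[:2] for a,b in c]);print("  holder",cv2.minAreaRect(w.astype(np.float32)*1000))
crop(cv2.imread("pics/side2.png"),200,195,300,265,8,"pics/s15.png")
crop(cv2.imread("pics/side2.png"),130,285,205,365,7,"pics/s16.png")
```

```text
top 0 732 ((636.5352172851562, 46.9377326965332), (38.68672180175781, 107.2790298461914), 9.645464897155762)
  holder ((532.3822021484375, 345.00384521484375), (47.50922775268555, 116.8228759765625), 65.29856872558594)
top 2 728 ((636.3555908203125, 46.89188003540039), (38.86288070678711, 107.28704833984375), 9.832927703857422)Traceback (most recent call last):
  File "<stdin>", line 18, in <module>
ValueError: max() iterable argument is empty
```

Run:
```python
from h import *
crop(cv2.imread("pics/side2.png"),200,195,300,265,8,"pics/s15.png")
crop(cv2.imread("pics/side2.png"),130,285,205,365,7,"pics/s16.png")
```

```text
(no output)
```

View pics/s15.png

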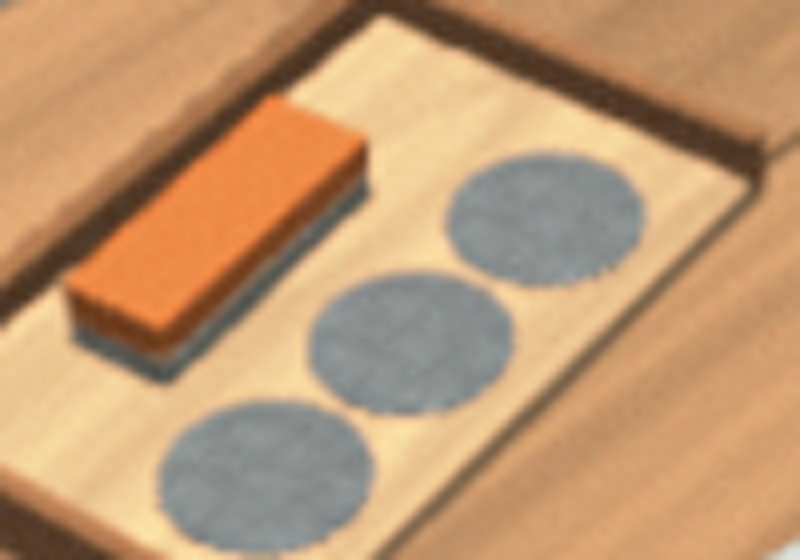

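View pics/s16.png

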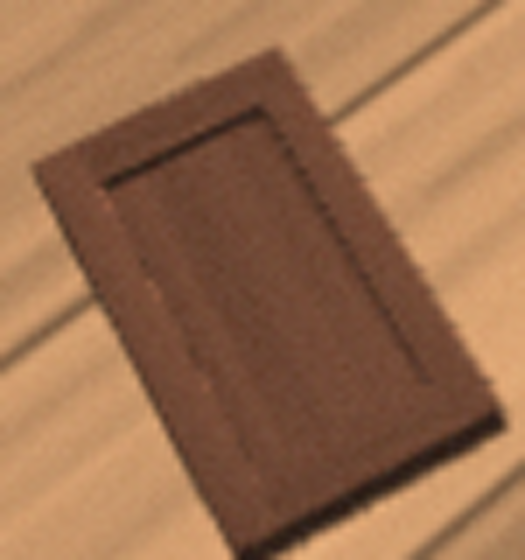

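Run:
```python
from h import *
np.set_printoptions(precision=4,suppress=True)
def rc(c,x0,y0,s,z): return np.array([onz("side",x0+(a+.5)/s-.5,y0+(b+.5)/s-.5,z)[:2] for a,b in c])
for n,w in(("stone",rc([(275,93),(368,143),(160,332),(67,284)],200,195,8,.04)),("holder",rc([(280,48),(505,412),(243,550),(35,165)],130,285,7,.014))):
    print(n,w.mean(0),[np.linalg.norm(w[i]-w[i-1]) for i in range(4)],[np.degrees(np.arctan2(*(w[i]-w[i-1])[::-1]))%180 for i in range(4)])
print(rc([(545,218),(411,342),(266,475)],200,195,8,.012))
for u,v in((290,176),(260,179),(230,183)): print(onz("top",u,v,.012))
crop(cv2.imread("pics/top2.png"),200,120,320,210,6.5,"pics/c5.png")
```

```text
stone [0.6356 0.051 ] [np.float64(0.1095907879860631), np.float64(0.04219409372628284), np.float64(0.10685230464698152), np.float64(0.038995153451303964)] [np.float64(100.85641405680951), np.float64(4.184880438573828), np.float64(99.26310788882537), np.float64(7.736714031914629)]
holder [0.5062 0.3398] [np.float64(0.08249393979489127), np.float64(0.1639613211483344), np.float64(0.08081220948280728), np.float64(0.16259894236721376)] [np.float64(76.74620184982506), np.float64(166.96199314923157), np.float64(75.76940933731541), np.float64(167.56056569994635)]
[[ 0.5772 -0.0379]
 [ 0.5676  0.0334]
 [ 0.5584  0.1045]]
[ 0.5758 -0.0415  0.012 ]
[0.5677 0.0299 0.012 ]
[0.5571 0.1012 0.012 ]
```

View pics/c5.png

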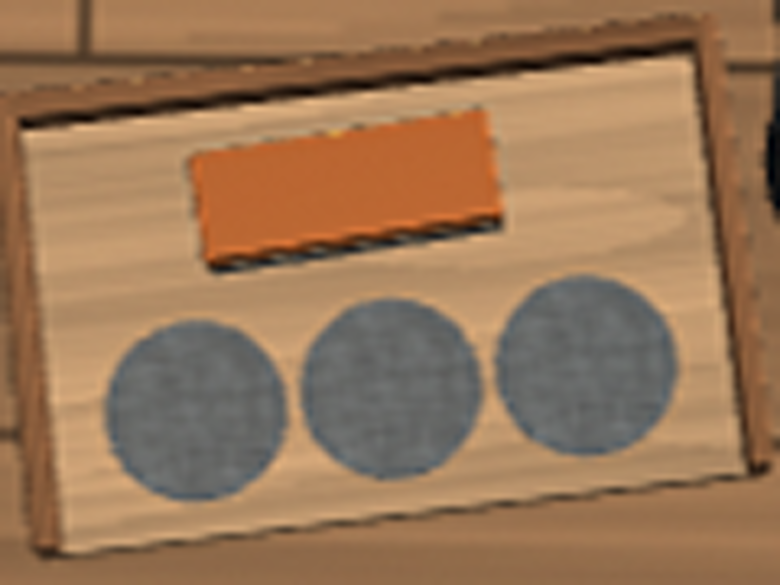

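Run:
```python
from h import *
p=np.array([.5623,-.1173,.239]);a=np.radians(7.5);j=np.array([np.cos(a),np.sin(a),0])
for z in(0,.005,.01,.015,.02):
    print(z,proj("side",[p+j*.036-[0,0,z],p-j*.036-[0,0,z]]).round(1).tolist())
crop(cv2.imread("pics/side2.png"),255,90,325,155,9,"pics/s17.png")
```

```text
0 [[279.4, 134.2], [303.9, 142.9]]
0.005 [[279.4, 135.9], [303.8, 144.7]]
0.01 [[279.4, 137.7], [303.8, 146.4]]
0.015 [[279.5, 139.4], [303.8, 148.2]]
0.02 [[279.5, 141.2], [303.7, 150.0]]
```

View pics/s17.png

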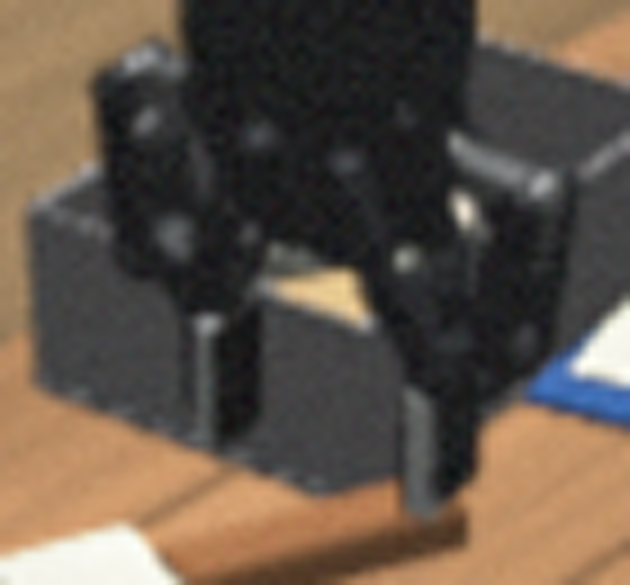

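```bash
python3 -m crank '[[[0,0,0],[0,0,-2.2],0.055],[[0,0,0],[0,0,0],0.055],[[0,0,0],[0,0,0],0.055],[[0,0,0],[0,0,0],0.055]]'
python3 go.py .636 .0485 .1
```

```text
t: 29.65
eef_pos: [0.5625, -0.1199, 0.2404]
tool_rot: [0.0, 0.646, 0.763, -0.0]
contact_force: [0.8, 0.1, -0.5]
gripper_width: 0.644
t 29.65 p [ 0.5625 -0.1199  0.2404] yaw_y deg 9.501315489351724 tilt 0.007657263139476551 F [ 0.8187  0.0775 -0.4684] w 0.6439757691958534
d tool mm [153.9686 100.3211 140.3606]
```

```bash
python3 -m crank '[[[0.03,0.02,0.02],[0,0,0],0.055],[[0.04,0.025,0.025],[0,0,0],0.055],[[0.04,0.025,0.025],[0,0,0],0.055],[[0.03,0.02,0.025],[0,0,0],0.055],[[0.014,0.0103,0.025],[0,0,0],0.055],[[0,0,0.02],[0,0,0],0.055],[[0,0,0],[0,0,0],0.055],[[0,0,0],[0,0,0],0.055],[[0,0,0],[0,0,0],0.055]]'
python3 go.py .636 .0485 .047
python3 - <<'E'
from h import *
for n in("top","side"):
    p,d=bot.read_camera(n);p=p[:,:,::-1];cv2.imwrite(f"pics/{n}3.png",p)
crop(cv2.imread("pics/side3.png"),180,140,300,260,5,"pics/s18.png")
E
```

```text
t: 30.78
eef_pos: [0.6366, 0.0479, 0.1015]
tool_rot: [0.001, 0.646, 0.763, 0.001]
contact_force: [0.2, 0.4, 0.2]
gripper_width: 0.643
t 30.77 p [0.6366 0.0479 0.1015] yaw_y deg 9.4496059285207 tilt 0.11173308911077343 F [0.2125 0.4372 0.1547] w 0.6433944007557875
d tool mm [ 0.7112 -0.6045 54.5428]
```

View pics/s18.png

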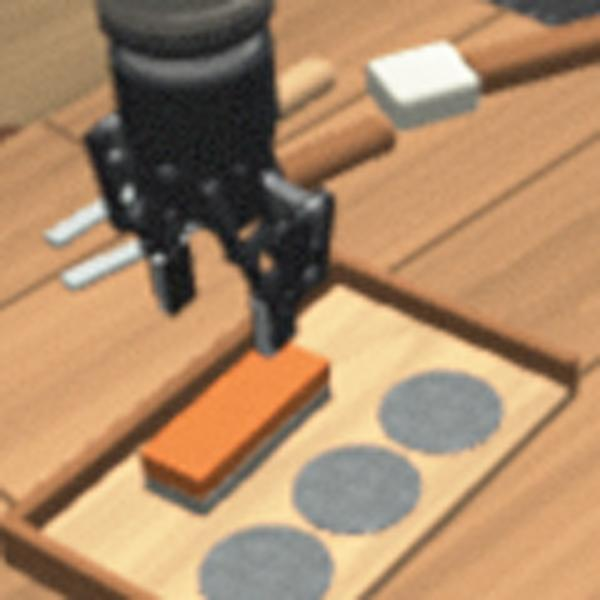

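```bash
python3 -m crank '[[[0,-0.0005,0.015],[0,0,0],0.055],[[0,0,0.02],[0,0,0],0.055],[[0,0,0.012],[0,0,0],0.055],[[0,0,0.0055],[0,0,0],0.055],[[0,0,0],[0,0,0],0.055],[[0,0,0],[0,0,0],0.055]]'
python3 go.py .636 .0485 .047
python3 - <<'E'
from h import *
for n in("top","side"):
    p,d=bot.read_camera(n);p=p[:,:,::-1];cv2.imwrite(f"pics/{n}3.png",p)
crop(cv2.imread("pics/side3.png"),190,170,280,260,7,"pics/s18.png")
E
```

```text
t: 31.62
eef_pos: [0.6359, 0.0489, 0.0483]
tool_rot: [0.0, 0.646, 0.763, 0.0]
contact_force: [0.2, -0.2, 0.5]
gripper_width: 0.645
t 31.62 p [0.6359 0.0489 0.0483] yaw_y deg 9.533181594643253 tilt 0.05268717672468722 F [ 0.2389 -0.1725  0.4514] w 0.645166511010036
d tool mm [-0.4368  0.0403  1.2668]
```

View pics/s18.png

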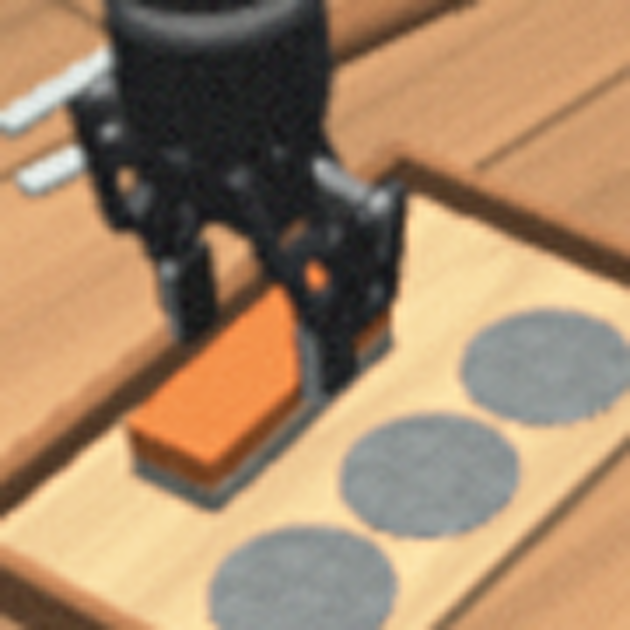

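The fingers straddle the stone at mid-length, with the rear tip between the stone and the lip. Closing slowly.

```bash
python3 -m crank '[[[0,0,0.001],[0,0,0],0.05],[[0,0,0],[0,0,0],0.045],[[0,0,0],[0,0,0],0.041],[[0,0,0],[0,0,0],0.03],[[0,0,0],[0,0,0],0.03],[[0,0,0],[0,0,0],0.03],[[0,0,0],[0,0,0],0.03]]' 70
python3 -m crank '[[[0,0,-0.005],[0,0,0],0.03],[[0,0,-0.01],[0,0,0],0.03],[[0,0,-0.015],[0,0,0],0.03],[[0,0,-0.02],[0,0,0],0.03],[[0,0,0],[0,0,0],0.03],[[0,0,0],[0,0,0],0.03]]'
python3 - <<'E'
from h import *
p,d=bot.read_camera("side");p=p[:,:,::-1];cv2.imwrite(f"pics/side4.png",p)
crop(p,180,150,280,260,6,"pics/s19.png")
E
```

```text
t: 32.6
eef_pos: [0.6359, 0.0488, 0.0475]
tool_rot: [0.0, 0.646, 0.763, 0.0]
contact_force: [-0.2, -0.5, 5.8]
gripper_width: 0.437
t: 33.35
eef_pos: [0.6354, 0.0485, 0.0969]
tool_rot: [0.0, 0.646, 0.763, -0.0]
contact_force: [0.4, -0.4, -2.3]
gripper_width: 0.436
```

View pics/s19.png

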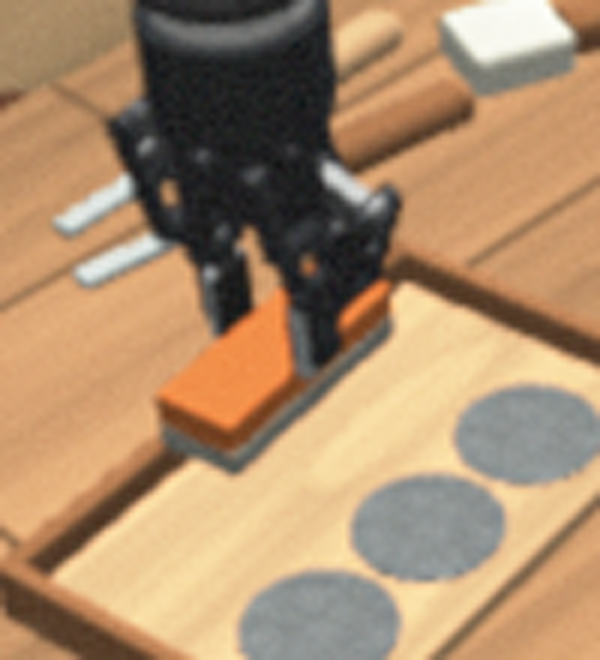

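The stone hangs level in the grip. Turning about 23° to the holder's direction, then carrying it over.

```bash
python3 -m crank '[[[0,0,-0.01],[0,0,7.7],0.03],[[0,0,0],[0,0,7.7],0.03],[[0,0,0],[0,0,7.7],0.03],[[0,0,0],[0,0,0],0.03],[[0,0,0],[0,0,0],0.03],[[0,0,0],[0,0,0],0.03]]'
python3 go.py .5073 .3360 .0755
```

```text
t: 34.15
eef_pos: [0.6353, 0.0487, 0.1065]
tool_rot: [-0.0, 0.785, 0.619, -0.0]
contact_force: [-1.1, -0.2, -2.8]
gripper_width: 0.435
t 34.15 p [0.6353 0.0487 0.1065] yaw_y deg -13.488742948737041 tilt 0.02626796698120979 F [-1.1211 -0.2455 -2.758 ] w 0.43533666131189136
d tool mm [ 249.5015 -191.4867   31.1221]
```

```bash
python3 -m crank '[[[0.02,-0.015,0],[0,0,0],0.03],[[0.035,-0.027,0],[0,0,0],0.03],[[0.04,-0.03,0],[0,0,0],0.03],[[0.04,-0.031,0],[0,0,0],0.03],[[0.04,-0.031,0],[0,0,0],0.03],[[0.04,-0.03,0],[0,0,0],0.03],[[0.025,-0.0195,0.01],[0,0,0],0.03],[[0.0095,-0.008,0.015],[0,0,0],0.03],[[0,0,0],[0,0,0],0.03],[[0,0,0],[0,0,0],0.03]]'
python3 -m crank '[[[0,0,0.005],[0,0,0],0.03],[[0,0,0],[0,0,0],0.03],[[0,0,0],[0,0,0],0.03]]'
python3 go.py .5073 .3360 .0435
python3 - <<'E'
from h import *
for n in("top","side"):
    p,d=bot.read_camera(n);p=p[:,:,::-1];cv2.imwrite(f"pics/{n}5.png",p)
    crop(p,*((80,130,200,260) if n=="top" else (100,230,220,370)),5 if n=="top" else 4.2,f"pics/{n}5c.png")
E
```

```text
t: 35.4
eef_pos: [0.5091, 0.3341, 0.0815]
tool_rot: [0.001, 0.786, 0.618, -0.0]
contact_force: [0.6, 1.0, -2.1]
gripper_width: 0.434
t: 35.78
eef_pos: [0.5081, 0.3359, 0.0769]
tool_rot: [0.0, 0.786, 0.618, 0.0]
contact_force: [-0.1, 0.1, -2.4]
gripper_width: 0.439
t 35.77 p [0.5081 0.3359 0.0769] yaw_y deg -13.603100579566624 tilt 0.013022057733447409 F [-0.1     0.1362 -2.4329] w 0.4389042466819584
d tool mm [-0.0861 -0.8407 33.4299]
```

View pics/top5c.png

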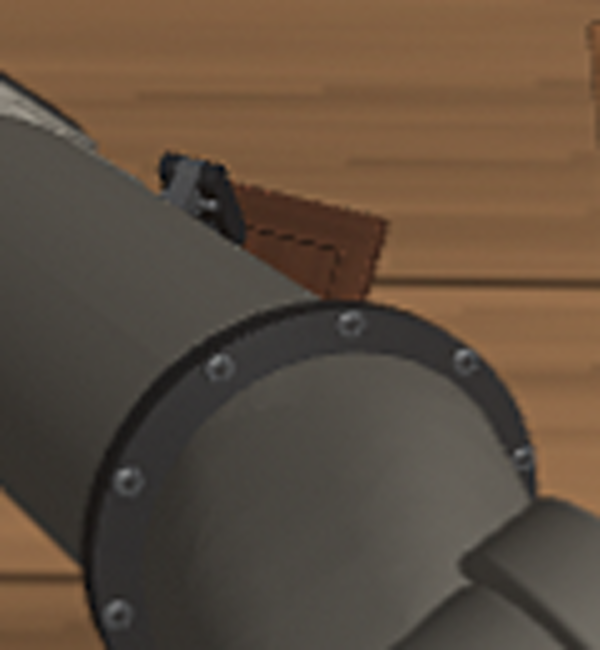

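View pics/side5c.png

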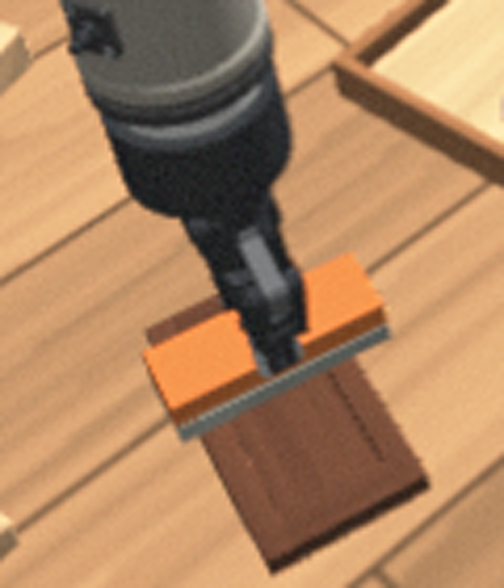

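The side view shows I had the holder's axis wrong: its long side runs at 167°, not 77°. I'll raise the stone and turn it a quarter turn more.

```bash
python3 -c "
from station import bot
print(bot.get_obs()['q'].round(3))"
python3 -m crank '[[[0,0,-0.01],[0,0,0],0.03],[[0,0,-0.015],[0,0,0],0.03],[[0,0,0],[0,0,5],0.03],[[0,0,0],[0,0,0],0.03],[[0,0,0],[0,0,0],0.03]]'
python3 -c "
from station import bot
print(bot.get_obs()['q'].round(3))"; python3 go.py
```

```text
[-0.316  0.623 -0.501  1.819  0.401  0.802 -1.258]
t: 36.5
eef_pos: [0.5079, 0.3363, 0.1023]
tool_rot: [0.0, 0.811, 0.584, 0.0]
contact_force: [-1.4, -0.7, -2.4]
gripper_width: 0.434
[-0.317  0.585 -0.498  1.807  0.362  0.84  -1.313]
t 36.5 p [0.5079 0.3363 0.1023] yaw_y deg -18.474462700428365 tilt 0.026441559821074784 F [-1.4081 -0.7325 -2.3545] w 0.4344678710594273
```

```bash
python3 -m crank '[[[0,0,0],[0,0,-8],0.03],[[0,0,0],[0,0,-10],0.03],[[0,0,0],[0,0,-10],0.03],[[0,0,0],[0,0,-10],0.03],[[0,0,0],[0,0,-10],0.03],[[0,0,0],[0,0,-10],0.03],[[0,0,0],[0,0,-10],0.03],[[0,0,0],[0,0,-10],0.03],[[0,0,0],[0,0,-10],0.03],[[0,0,0],[0,0,-7.7],0.03]]'
python3 -m crank '[[[0,0,0.005],[0,0,0],0.03],[[0,0,0.02],[0,0,0],0.03],[[0,0,0],[0,0,0],0.03],[[0,0,0],[0,0,0],0.03]]'
python3 go.py .5073 .3360 .0435
python3 - <<'E'
from h import *
for n in("top","side"):
    p,d=bot.read_camera(n);p=p[:,:,::-1];cv2.imwrite(f"pics/{n}6.png",p)
    crop(p,*((80,130,200,260) if n=="top" else (100,230,220,370)),5 if n=="top" else 4.2,f"pics/{n}6c.png")
E
```

```text
t: 37.75
eef_pos: [0.508, 0.3359, 0.1017]
tool_rot: [-0.0, 0.109, 0.994, -0.0]
contact_force: [-0.7, -0.9, -2.4]
gripper_width: 0.434
t: 38.25
eef_pos: [0.5076, 0.3363, 0.0765]
tool_rot: [-0.0, 0.112, 0.994, -0.0]
contact_force: [-0.5, -0.2, -1.9]
gripper_width: 0.432
t 38.25 p [0.5076 0.3363 0.0765] yaw_y deg 77.11470958716653 tilt 0.03490375050468333 F [-0.494  -0.1609 -1.8827] w 0.4323391445885907
d tool mm [ 0.2289 -0.3223 32.9645]
```

View pics/side6c.png

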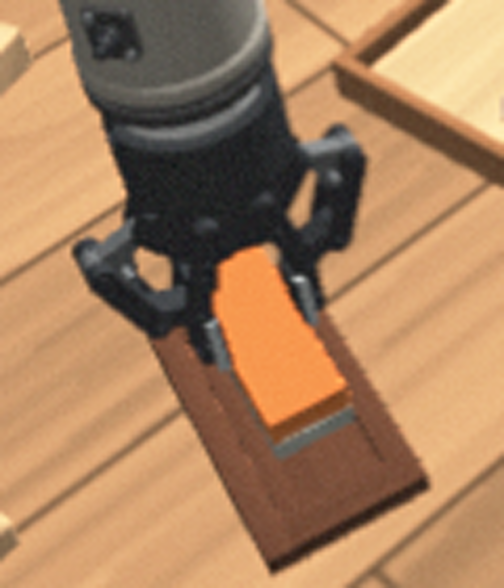

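View pics/top6c.png

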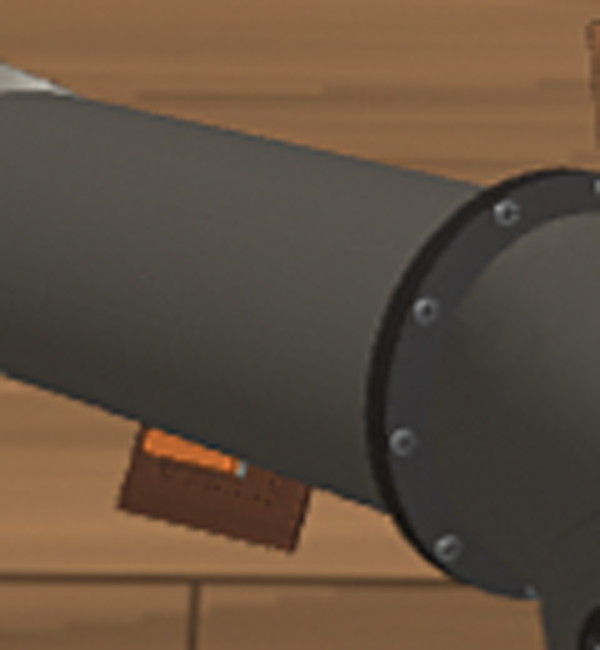

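Run:
```python
from h import *
from scipy.spatial.transform import Rotation as R
o=bot.get_obs();p=o["eef_pos"];q=o["tool_rot"];M=R.from_quat([q[1],q[2],q[3],q[0]]).as_matrix()
def box(c,ax,ay,L,W,z): return [np.r_[(c[:2]+sx*L/2*ax[:2]+sy*W/2*ay[:2]),z] for sx,sy in((1,1),(1,-1),(-1,-1),(-1,1))]
h=np.array([.5073,.336]);a=np.radians(167.2);hx=np.array([np.cos(a),np.sin(a)]);hy=np.array([-hx[1],hx[0]])
for n,(x0,y0,s) in(("top",(80,130,5)),("side",(100,230,4.2))):
    im=cv2.imread(f"pics/{n}6c.png")
    for pts,c in((box(p,M[:,0],M[:,1],.11,.04,p[2]-.0075),(0,255,0)),(box(p,M[:,0],M[:,1],.11,.04,p[2]-.0355),(255,255,0)),(box(h,hx,hy,.164,.084,.014),(255,0,255)),(box(h,hx,hy,.124,.054,.014),(255,0,255))):
        u=(proj(n,pts)-[x0,y0]+.5)*s-.5
        cv2.polylines(im,[u.round().astype(int).reshape(-1,1,2)],True,c,1)
    cv2.imwrite(f"pics/{n}6o.png",im)
```

```text
(no output)
```

View pics/side6o.png

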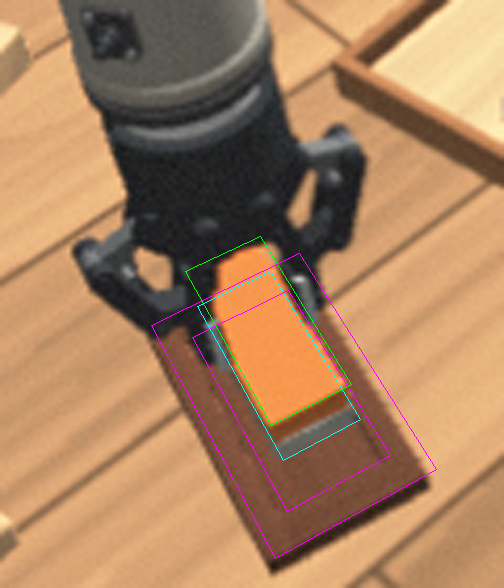

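View pics/top6o.png

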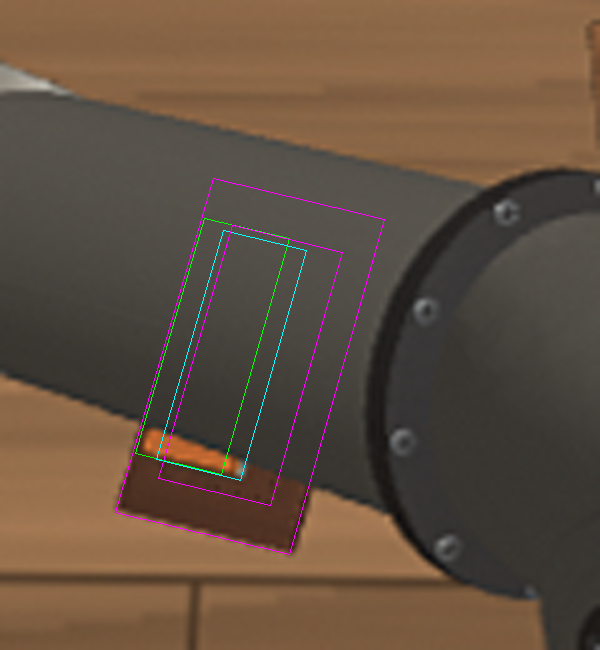

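Projected outlines of stone and recess agree with both pictures to about 3 mm, against 7 mm of clearance. Lowering.

```bash
python3 -m crank '[[[0,0.001,0.01],[0,0,0],0.03],[[0,0,0.01],[0,0,0],0.03],[[0,0,0.006],[0,0,0],0.03],[[0,0,0.004],[0,0,0],0.03],[[0,0,0],[0,0,0],0.03],[[0,0,0],[0,0,0],0.03]]'
python3 go.py
python3 - <<'E'
from h import *
p,d=bot.read_camera("side");p=p[:,:,::-1];crop(p,100,230,220,370,4.2,f"pics/s20.png")
E
```

```text
t: 39.1
eef_pos: [0.5082, 0.3374, 0.047]
tool_rot: [0.0, 0.112, 0.994, 0.0]
contact_force: [0.4, -0.7, -3.0]
gripper_width: 0.438
t 39.1 p [0.5082 0.3374 0.047 ] yaw_y deg 77.12963117972066 tilt 0.025036746031040464 F [ 0.3594 -0.7248 -2.9976] w 0.43809052104980806
```

View pics/s20.png

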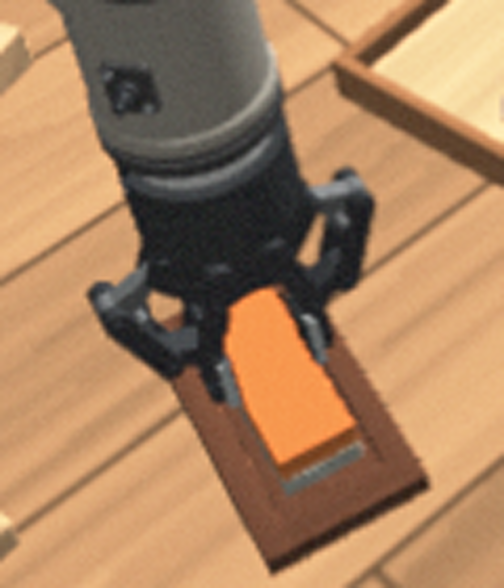

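The stone's lower edge is already below the rim with no contact. Lowering the last few mm.

```bash
python3 -m crank '[[[0,0,0.002],[0,0,0],0.03],[[0,0,0.0012],[0,0,0],0.03],[[0,0,0],[0,0,0],0.03],[[0,0,0],[0,0,0],0.03]]'
python3 -m crank '[[[0,0,0.001],[0,0,0],0.03],[[0,0,0],[0,0,0],0.03],[[0,0,0],[0,0,0],0.03]]'
```

```text
t: 39.65
eef_pos: [0.5081, 0.3371, 0.0436]
tool_rot: [0.0, 0.112, 0.994, -0.0]
contact_force: [-0.1, -0.1, -1.7]
gripper_width: 0.437
t: 40.02
eef_pos: [0.5081, 0.3372, 0.0435]
tool_rot: [0.0, 0.112, 0.994, -0.0]
contact_force: [-2.7, -2.7, 6.6]
gripper_width: 0.437
```

Contact at exactly the predicted seated height (TCP 0.0435). Releasing and lifting.

```bash
python3 -m crank '[[[0,0,0],[0,0,0],0.042],[[0,0,0],[0,0,0],0.046],[[0,0,0],[0,0,0],0.052],[[0,0,0],[0,0,0],0.058],[[0,0,0],[0,0,0],0.058],[[0,0,-0.02],[0,0,0],0.06],[[0,0,-0.04],[0,0,0],0.06],[[0,0,-0.06],[0,0,0],0.06],[[0,0,-0.06],[0,0,0],0.06],[[0,0,-0.02],[0,0,0],0.06]]'
python3 -m crank '[[[-0.03,0,0],[0,0,0],0.06],[[-0.04,0,0],[0,0,0],0.06],[[-0.04,0,0],[0,0,0],0.06],[[-0.02,0,0],[0,0,0],0.06],[[0,0,0],[0,0,0],0.06],[[0,0,0],[0,0,0],0.06]]'
python3 go.py
python3 - <<'E'
from h import *
for n in("top","side"):
    p,d=bot.read_camera(n);p=p[:,:,::-1];cv2.imwrite(f"pics/{n}7.png",p);np.save(f"pics/{n}7.npy",d)
    crop(p,*((80,130,200,260) if n=="top" else (110,260,220,370)),5,f"pics/{n}7c.png")
E
```

```text
t: 41.28
eef_pos: [0.5087, 0.3391, 0.2482]
tool_rot: [0.003, 0.112, 0.994, 0.002]
contact_force: [-0.3, -0.2, -0.4]
gripper_width: 0.701
t: 42.02
eef_pos: [0.6333, 0.309, 0.2427]
tool_rot: [-0.0, 0.111, 0.994, 0.0]
contact_force: [-0.7, 0.1, -0.5]
gripper_width: 0.7
t 42.02 p [0.6333 0.309  0.2427] yaw_y deg 77.22581672724722 tilt 0.05657007706841271 F [-0.6998  0.134  -0.4599] w 0.7004268316277571
```

View pics/side7c.png

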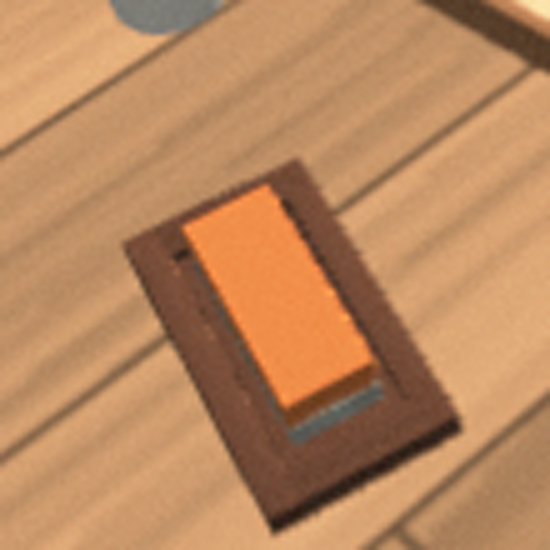

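View pics/top7.png

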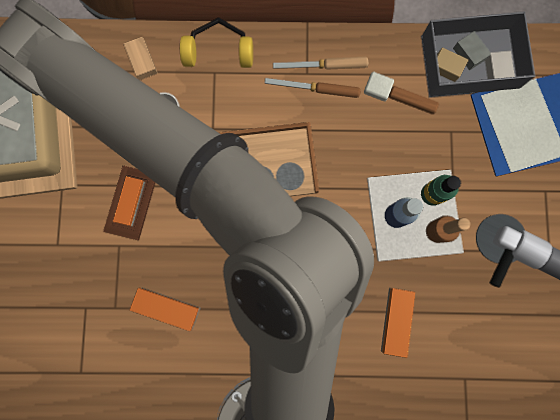

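Run:
```python
from h import *
def rc(c,z): return np.array([onz("side",110+(a+.5)/5-.5,260+(b+.5)/5-.5,z)[:2] for a,b in c])
S=rc([(267,184),(378,364),(288,408),(183,228)],.036);H=rc([(298,160),(460,418),(272,518),(125,243)],.014)
for w in(S,H): print(w.mean(0),[np.linalg.norm(w[i]-w[i-1]).round(4) for i in range(4)],[np.degrees(np.arctan2(*(w[i]-w[i-1])[::-1]))%180 for i in range(4)])
crop(cv2.imread("pics/top7.png"),95,155,170,245,6,"pics/c6.png")
cv2.imwrite("pics/s21.png",cv2.imread("pics/side7.png"))
```

```text
[0.50736054 0.33895021] [np.float64(0.0393), np.float64(0.1125), np.float64(0.0385), np.float64(0.1092)] [np.float64(79.53240098219467), np.float64(167.58074237063656), np.float64(74.6531817155939), np.float64(168.03082062354716)]
[0.50647104 0.34014509] [np.float64(0.0816), np.float64(0.1634), np.float64(0.0814), np.float64(0.1622)] [np.float64(76.88811650462723), np.float64(167.2928080901081), np.float64(76.06843155453984), np.float64(167.3805297324343)]
```

View pics/c6.png

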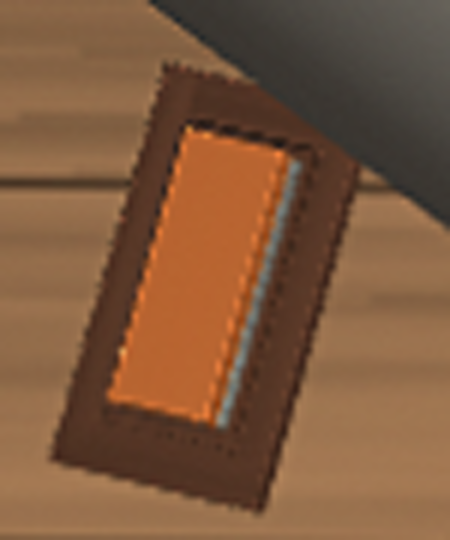

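View pics/s21.png

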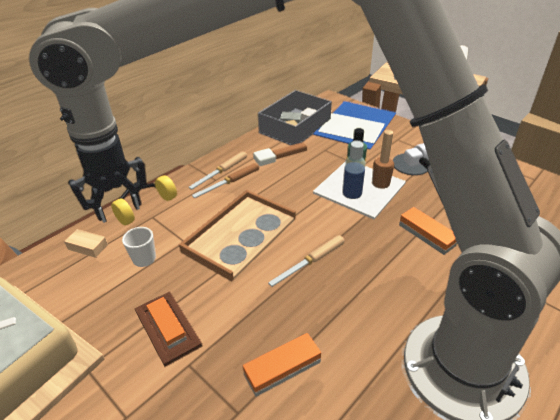

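The stone is seated flat: about 1.5 mm off centre, under 1° off in direction, and the mug and gouge are unmoved. Now the returns. I turn back to the grasp yaw and fetch the bottle first.

```bash
python3 -m crank '[[[0,0,0],[0,0,9],0.06],[[0,0,0],[0,0,10],0.06],[[0,0,0],[0,0,10],0.06],[[0,0,0],[0,0,10],0.06],[[0,0,0],[0,0,10],0.06],[[0,0,0],[0,0,10],0.06],[[0,0,0],[0,0,10.7],0.06],[[0,0,0],[0,0,0],0.06],[[0,0,0],[0,0,0],0.06],[[0,0,0],[0,0,0],0.06]]'
python3 go.py .4839 -.2912 .2427
```

```text
t: 43.38
eef_pos: [0.6346, 0.3083, 0.2426]
tool_rot: [-0.0, 0.659, 0.752, -0.0]
contact_force: [1.0, -0.1, 0.4]
gripper_width: 0.703
t 43.38 p [0.6346 0.3083 0.2426] yaw_y deg 7.55627856165293 tilt 0.012453962928174479 F [ 1.0155 -0.0781  0.4008] w 0.7026550536508684
d tool mm [-574.443  -228.2331   -0.162 ]
```

```bash
python3 -m crank '[[[-0.025,-0.01,0],[0,0,0.2],0.06],[[-0.045,-0.018,0],[0,0,0],0.06],[[-0.05,-0.02,0],[0,0,0],0.06],[[-0.05,-0.02,0],[0,0,0],0.06],[[-0.05,-0.02,0],[0,0,0],0.06],[[-0.05,-0.02,0],[0,0,0],0.06],[[-0.05,-0.02,0],[0,0,0],0.06],[[-0.05,-0.02,0],[0,0,0],0.06],[[-0.05,-0.02,0],[0,0,0],0.06],[[-0.05,-0.02,0],[0,0,0],0.06]]'
python3 -m crank '[[[-0.05,-0.02,0],[0,0,0],0.06],[[-0.035,-0.013,0],[0,0,0],0.06],[[-0.019,-0.007,0],[0,0,0],0.06],[[0,0,0],[0,0,0],0.06],[[0,0,0.02],[0,0,0],0.06],[[0,0,0],[0,0,0],0.06],[[0,0,0],[0,0,0],0.06]]'
python3 go.py .4839 -.2912 .1516
```

```text
t: 44.62
eef_pos: [0.507, -0.1834, 0.2428]
tool_rot: [0.0, 0.661, 0.751, 0.0]
contact_force: [1.1, 0.0, 0.6]
gripper_width: 0.703
t: 45.5
eef_pos: [0.4818, -0.2886, 0.2232]
tool_rot: [0.0, 0.66, 0.751, 0.0]
contact_force: [0.5, 0.1, -0.1]
gripper_width: 0.702
t 45.5 p [ 0.4818 -0.2886  0.2232] yaw_y deg 7.3640837154416525 tilt 0.03948153888467197 F [ 0.4646  0.1357 -0.0571] w 0.7021430332071061
d tool mm [-2.9064  1.7292 71.5995]
```

```bash
python3 -m crank '[[[-0.0025,0.0018,0.01],[0,0,0],0.06],[[0,0,0.02],[0,0,0],0.06],[[0,0,0.02],[0,0,0],0.06],[[0,0,0.012],[0,0,0],0.06],[[0,0,0.0095],[0,0,0],0.06],[[0,0,0],[0,0,0],0.06],[[0,0,0],[0,0,0],0.06]]'
python3 go.py .4839 -.2912 .1516
python3 - <<'E'
from h import *
p,d=bot.read_camera("side");p=p[:,:,::-1];crop(p,290,90,420,230,4,f"pics/s22.png")
E
```

```text
t: 46.38
eef_pos: [0.4835, -0.2923, 0.1517]
tool_rot: [0.0, 0.661, 0.75, 0.0]
contact_force: [0.7, -0.2, -0.8]
gripper_width: 0.701
t 46.38 p [ 0.4835 -0.2923  0.1517] yaw_y deg 7.2292149841709685 tilt 0.0579839301642251 F [ 0.6711 -0.2139 -0.7926] w 0.7013281006790486
d tool mm [1.0427 0.5529 0.058 ]
```

View pics/s22.png

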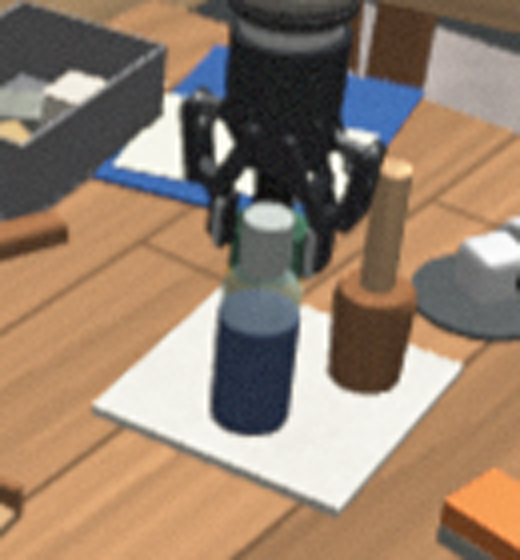

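```bash
python3 -m crank '[[[0.001,0.0005,0],[0,0,0],0.05],[[0,0,0],[0,0,0],0.042],[[0,0,0],[0,0,0],0.036],[[0,0,0],[0,0,0],0.022],[[0,0,0],[0,0,0],0.022],[[0,0,0],[0,0,0],0.022],[[0,0,0],[0,0,0],0.022]]' 50
python3 go.py
python3 -m crank '[[[0,0,-0.01],[0,0,0],0.022],[[0,0,-0.02],[0,0,0],0.022],[[0,0,-0.02],[0,0,0],0.022],[[0,0,-0.012],[0,0,0],0.022],[[0,0,0],[0,0,0],0.022],[[0,0,0],[0,0,0],0.022]]'
python3 go.py .5589 .1007 .213
```

```text
t: 47.3
eef_pos: [0.4839, -0.2912, 0.1514]
tool_rot: [0.0, 0.661, 0.75, 0.0]
contact_force: [1.5, 0.6, 3.9]
gripper_width: 0.383
t 47.3 p [ 0.4839 -0.2912  0.1514] yaw_y deg 7.23597483486874 tilt 0.06272384058822347 F [1.4745 0.5701 3.9036] w 0.38305575523105023
t: 48.05
eef_pos: [0.4827, -0.291, 0.2123]
tool_rot: [-0.001, 0.661, 0.75, -0.0]
contact_force: [0.9, 0.6, -3.3]
gripper_width: 0.383
t 48.05 p [ 0.4827 -0.291   0.2123] yaw_y deg 7.225096424500676 tilt 0.09095976555304876 F [ 0.8858  0.5541 -3.3197] w 0.38324174264309224
d tool mm [379.0119 124.8649  -0.5991]
```

```bash
python3 -m crank '[[[0.02,0.0065,0],[0,0,0],0.022],[[0.035,0.0115,0],[0,0,0],0.022],[[0.045,0.0147,0],[0,0,0],0.022],[[0.045,0.0147,0],[0,0,0],0.022],[[0.045,0.0147,0],[0,0,0],0.022],[[0.045,0.0147,0],[0,0,0],0.022],[[0.045,0.0147,0],[0,0,0],0.022],[[0.045,0.0147,0],[0,0,0],0.022],[[0.035,0.0115,0],[0,0,0],0.022],[[0.0193,0.0063,0],[0,0,0],0.022]]'
python3 -m crank '[[[0,0,0],[0,0,0],0.022],[[0,0,0.02],[0,0,0],0.022],[[0,0,0.02],[0,0,0],0.022],[[0,0,0.01],[0,0,0],0.022],[[0,0,0],[0,0,0],0.022],[[0,0,0],[0,0,0],0.022],[[0,0,0],[0,0,0],0.022]]'
python3 go.py .5589 .1007 .1537
python3 - <<'E'
from h import *
p,d=bot.read_camera("side");p=p[:,:,::-1];crop(p,180,110,310,270,3.7,f"pics/s23.png")
E
```

```text
t: 49.3
eef_pos: [0.5578, 0.1044, 0.2128]
tool_rot: [-0.001, 0.66, 0.752, 0.0]
contact_force: [0.6, -1.5, -2.5]
gripper_width: 0.381
t: 50.18
eef_pos: [0.5591, 0.1009, 0.1638]
tool_rot: [0.0, 0.661, 0.75, 0.0]
contact_force: [-0.1, -0.5, -3.0]
gripper_width: 0.384
t 50.17 p [0.5591 0.1009 0.1638] yaw_y deg 7.229767674700192 tilt 0.07300168043921526 F [-0.1433 -0.5175 -2.9514] w 0.38447980367784457
d tool mm [-0.2037 -0.277  10.0667]
```

View pics/s23.png

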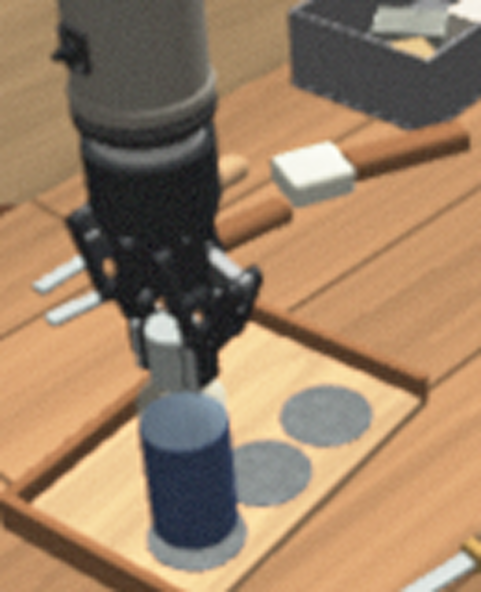

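The bottle hangs directly over its mark, at TCP within 0.3 mm of the original grasp. Lowering.

```bash
python3 -m crank '[[[0,0,0.005],[0,0,0],0.022],[[0,0,0.0035],[0,0,0],0.022],[[0,0,0],[0,0,0],0.022],[[0,0,0],[0,0,0],0.022]]'
python3 -m crank '[[[0,0,0.0015],[0,0,0],0.022],[[0,0,0],[0,0,0],0.022],[[0,0,0],[0,0,0],0.022]]'
python3 -m crank '[[[0,0,0.001],[0,0,0],0.022],[[0,0,0],[0,0,0],0.022],[[0,0,0],[0,0,0],0.022]]'
```

```text
t: 50.72
eef_pos: [0.5587, 0.1008, 0.1546]
tool_rot: [-0.0, 0.661, 0.75, 0.0]
contact_force: [-0.8, -0.6, -2.6]
gripper_width: 0.385
t: 51.1
eef_pos: [0.559, 0.1009, 0.1535]
tool_rot: [0.0, 0.661, 0.75, 0.0]
contact_force: [0.2, -0.4, 0.7]
gripper_width: 0.383
t: 51.48
eef_pos: [0.5593, 0.101, 0.1534]
tool_rot: [0.001, 0.661, 0.75, 0.0]
contact_force: [-1.2, -1.4, 8.8]
gripper_width: 0.385
```

```bash
python3 -m crank '[[[0,0,0],[0,0,0],0.038],[[0,0,0],[0,0,0],0.045],[[0,0,0],[0,0,0],0.055],[[0,0,0],[0,0,0],0.06],[[0,0,-0.02],[0,0,0],0.06],[[0,0,-0.04],[0,0,0],0.06],[[0,0,-0.03],[0,0,0],0.06],[[0,0,0],[0,0,0],0.06],[[0,0,0],[0,0,0],0.06]]'
python3 go.py .4487 -.3856 .2437
python3 - <<'E'
from h import *
p,d=bot.read_camera("side");p=p[:,:,::-1];crop(p,180,110,310,270,3.7,f"pics/s24.png")
E
```

```text
t: 52.6
eef_pos: [0.5585, 0.1006, 0.2424]
tool_rot: [0.0, 0.661, 0.75, -0.0]
contact_force: [-0.0, 0.0, -0.8]
gripper_width: 0.7
t 52.6 p [0.5585 0.1006 0.2424] yaw_y deg 7.2247418283308695 tilt 0.020606331768800917 F [-0.0466  0.0119 -0.8402] w 0.7002724469690976
d tool mm [-468.5412 -170.0718   -1.2369]
```

View pics/s24.png

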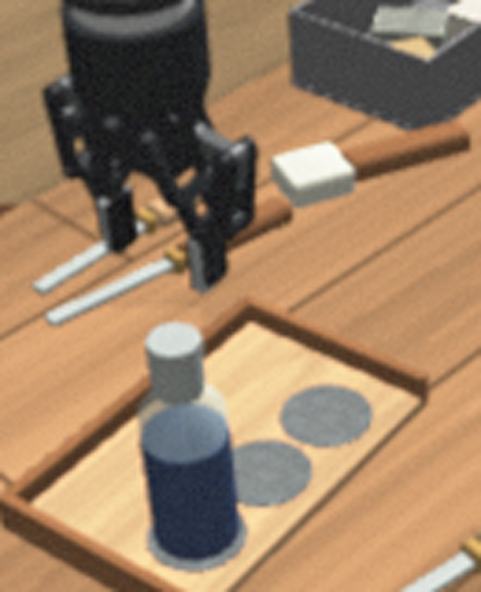

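The bottle stands on its mark. Next, the mallet.

```bash
python3 -m crank '[[[-0.03,-0.011,0],[0,0,0],0.06],[[-0.045,-0.016,0],[0,0,0],0.06],[[-0.055,-0.02,0],[0,0,0],0.06],[[-0.055,-0.02,0],[0,0,0],0.06],[[-0.055,-0.02,0],[0,0,0],0.06],[[-0.055,-0.02,0],[0,0,0],0.06],[[-0.055,-0.02,0],[0,0,0],0.06],[[-0.055,-0.02,0],[0,0,0],0.06],[[-0.04,-0.015,0],[0,0,0],0.06],[[-0.0235,-0.008,0],[0,0,0],0.06]]'
python3 -m crank '[[[0,0,0],[0,0,0],0.06],[[0,0,0.01],[0,0,0],0.06],[[0,0,0],[0,0,0],0.06],[[0,0,0],[0,0,0],0.06],[[0,0,0],[0,0,0],0.06]]'
python3 go.py .4487 -.3856 .148
```

```text
t: 53.9
eef_pos: [0.447, -0.3879, 0.2407]
tool_rot: [-0.001, 0.662, 0.749, -0.0]
contact_force: [0.5, 0.1, 0.2]
gripper_width: 0.697
t: 54.52
eef_pos: [0.4493, -0.385, 0.2323]
tool_rot: [0.0, 0.661, 0.751, 0.0]
contact_force: [-0.1, 0.2, 0.2]
gripper_width: 0.7
t 54.52 p [ 0.4493 -0.385   0.2323] yaw_y deg 7.276181637160833 tilt 0.021177546654187956 F [-0.0633  0.2425  0.1562] w 0.6998030782836022
d tool mm [-0.4873 -0.7213 84.3447]
```

```bash
python3 -m crank '[[[-0.0005,-0.0006,0.015],[0,0,0],0.06],[[0,0,0.02],[0,0,0],0.06],[[0,0,0.025],[0,0,0],0.06],[[0,0,0.016],[0,0,0],0.06],[[0,0,0.008],[0,0,0],0.06],[[0,0,0],[0,0,0],0.06],[[0,0,0],[0,0,0],0.06],[[0,0,0],[0,0,0],0.06]]'
python3 go.py .4487 -.3856 .148
python3 - <<'E'
from h import *
p,d=bot.read_camera("side");p=p[:,:,::-1];crop(p,290,90,420,230,4,f"pics/s25.png")
E
```

```text
t: 55.52
eef_pos: [0.4489, -0.3863, 0.1489]
tool_rot: [0.001, 0.661, 0.75, 0.0]
contact_force: [0.2, 0.3, 0.2]
gripper_width: 0.7
t 55.52 p [ 0.4489 -0.3863  0.1489] yaw_y deg 7.222841681597994 tilt 0.08281468420800624 F [0.185  0.2666 0.1716] w 0.6996030531170402
d tool mm [ 0.6932 -0.1025  0.8839]
```

View pics/s25.png

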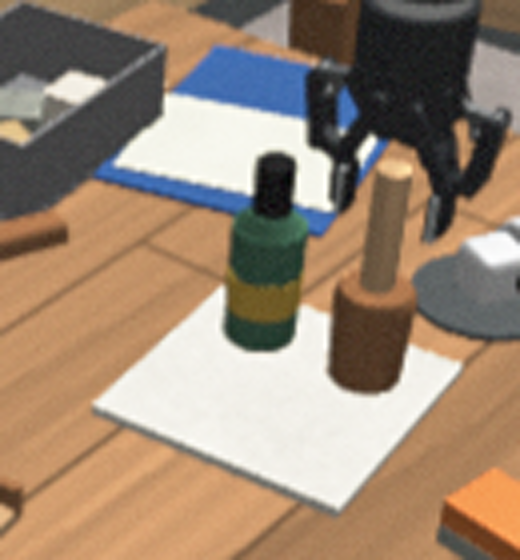

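```bash
python3 -m crank '[[[0.0007,0,0.001],[0,0,0],0.05],[[0,0,0],[0,0,0],0.038],[[0,0,0],[0,0,0],0.03],[[0,0,0],[0,0,0],0.026],[[0,0,0],[0,0,0],0.016],[[0,0,0],[0,0,0],0.016],[[0,0,0],[0,0,0],0.016],[[0,0,0],[0,0,0],0.016]]' 50
python3 go.py
python3 -m crank '[[[0,0,-0.01],[0,0,0],0.016],[[0,0,-0.02],[0,0,0],0.016],[[0,0,-0.02],[0,0,0],0.016],[[0,0,-0.012],[0,0,0],0.016],[[0,0,0],[0,0,0],0.016],[[0,0,0],[0,0,0],0.016]]'
python3 go.py .5635 .0324 .21
```

```text
t: 56.58
eef_pos: [0.4487, -0.3853, 0.1473]
tool_rot: [0.0, 0.661, 0.75, 0.0]
contact_force: [1.4, 0.8, 1.1]
gripper_width: 0.294
t 56.58 p [ 0.4487 -0.3853  0.1473] yaw_y deg 7.235403263165597 tilt 0.040589325896173034 F [1.4176 0.7624 1.0869] w 0.2943430391610245
t: 57.32
eef_pos: [0.4479, -0.3851, 0.2086]
tool_rot: [-0.0, 0.661, 0.75, -0.0]
contact_force: [-0.6, -0.7, -2.6]
gripper_width: 0.291
t 57.33 p [ 0.4479 -0.3851  0.2086] yaw_y deg 7.2222742687462995 tilt 0.054089292220981515 F [-0.5689 -0.6984 -2.6085] w 0.2908746321189088
d tool mm [399.6784 167.1579  -1.2628]
```

```bash
python3 -m crank '[[[0.025,0.01,0],[0,0,0],0.016],[[0.04,0.017,0],[0,0,0],0.016],[[0.05,0.021,0],[0,0,0],0.016],[[0.05,0.021,0],[0,0,0],0.016],[[0.05,0.021,0],[0,0,0],0.016],[[0.05,0.021,0],[0,0,0],0.016],[[0.05,0.021,0],[0,0,0],0.016],[[0.04,0.017,0],[0,0,0],0.016],[[0.03,0.012,0],[0,0,0],0.016],[[0.0148,0.0055,0],[0,0,0],0.016]]'
python3 -m crank '[[[0,0,0],[0,0,0],0.016],[[0,0,0.02],[0,0,0],0.016],[[0,0,0.02],[0,0,0],0.016],[[0,0,0.01],[0,0,0],0.016],[[0,0,0],[0,0,0],0.016],[[0,0,0],[0,0,0],0.016],[[0,0,0],[0,0,0],0.016]]'
python3 go.py .5635 .0324 .1493
python3 - <<'E'
from h import *
p,d=bot.read_camera("side");p=p[:,:,::-1];crop(p,180,110,310,270,3.7,f"pics/s26.png")
E
```

```text
t: 58.58
eef_pos: [0.563, 0.0345, 0.2085]
tool_rot: [-0.001, 0.66, 0.751, -0.0]
contact_force: [-0.4, 0.0, -3.6]
gripper_width: 0.288
t: 59.45
eef_pos: [0.5637, 0.0324, 0.1598]
tool_rot: [0.0, 0.661, 0.75, 0.0]
contact_force: [-0.3, -0.1, -3.1]
gripper_width: 0.292
t 59.45 p [0.5637 0.0324 0.1598] yaw_y deg 7.228367385781703 tilt 0.07402212258659917 F [-0.3312 -0.1453 -3.1305] w 0.29200175803475925
d tool mm [ 0.0075 -0.2317 10.4675]
```

View pics/s26.png

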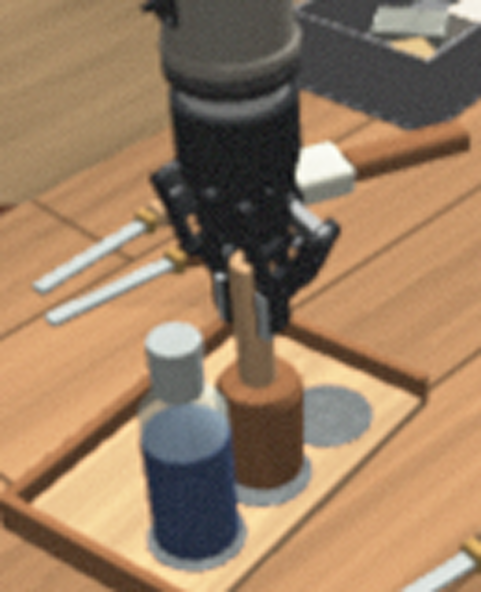

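Run:
```python
from h import *
np.set_printoptions(precision=4,suppress=True)
a=proj("side",[[.5637,.0324,.10],[.5637,.0324,.185]]);print(a,(a[0]-a[1])[0]/(a[0]-a[1])[1], (a-[180,110])*3.7)
p,d=bot.read_camera("side");cv2.imwrite("pics/side8.png",p[:,:,::-1]);np.save("pics/side8.npy",d)
crop(p[:,:,::-1],230,150,280,250,6,"pics/s27.png")
```

```text
[[250.1138 211.7616]
 [247.7914 183.8924]] 0.08332910589519468 [[259.4209 376.518 ]
 [250.8283 273.4018]]
```

View pics/s27.png

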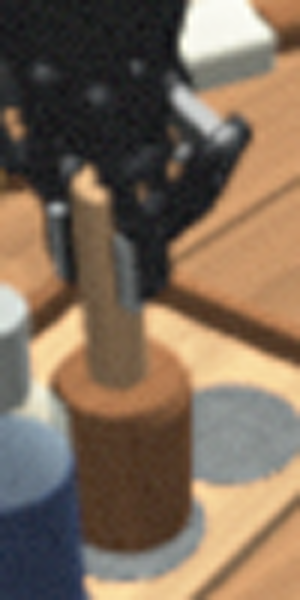

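Enlarged, the mallet's axis (0.07) matches the expected perspective (0.08), so it hangs straight. Lowering.

```bash
python3 -m crank '[[[0,0,0.005],[0,0,0],0.016],[[0,0,0.0035],[0,0,0],0.016],[[0,0,0],[0,0,0],0.016],[[0,0,0],[0,0,0],0.016]]'
python3 -m crank '[[[0,0,0.0015],[0,0,0],0.016],[[0,0,0],[0,0,0],0.016],[[0,0,0],[0,0,0],0.016]]'
python3 -m crank '[[[0,0,0.001],[0,0,0],0.016],[[0,0,0],[0,0,0],0.016],[[0,0,0],[0,0,0],0.016]]'
```

```text
t: 60.05
eef_pos: [0.5633, 0.0323, 0.1506]
tool_rot: [-0.0, 0.661, 0.75, -0.0]
contact_force: [0.0, 0.5, -3.1]
gripper_width: 0.289
t: 60.42
eef_pos: [0.5635, 0.0324, 0.1493]
tool_rot: [0.0, 0.661, 0.75, 0.0]
contact_force: [-0.3, -0.3, -2.2]
gripper_width: 0.289
t: 60.8
eef_pos: [0.5638, 0.0324, 0.1492]
tool_rot: [0.001, 0.661, 0.75, 0.0]
contact_force: [-1.0, 0.2, 6.8]
gripper_width: 0.292
```

```bash
python3 -m crank '[[[0,0,0],[0,0,0],0.03],[[0,0,0],[0,0,0],0.04],[[0,0,0],[0,0,0],0.05],[[0,0,0],[0,0,0],0.06],[[0,0,-0.02],[0,0,0],0.06],[[0,0,-0.04],[0,0,0],0.06],[[0,0,-0.035],[0,0,0],0.06],[[0,0,0],[0,0,0],0.06],[[0,0,0],[0,0,0],0.06]]'
python3 go.py .5373 -.3755 .2437
python3 - <<'E'
from h import *
p,d=bot.read_camera("side");p=p[:,:,::-1];crop(p,180,110,310,270,3.7,f"pics/s28.png")
E
```

```text
t: 61.92
eef_pos: [0.5631, 0.0322, 0.2435]
tool_rot: [0.0, 0.661, 0.75, 0.0]
contact_force: [-0.3, 0.1, -0.8]
gripper_width: 0.705
t 61.92 p [0.5631 0.0322 0.2435] yaw_y deg 7.223884723692566 tilt 0.029666144953061604 F [-0.3435  0.0968 -0.816 ] w 0.7051850444091027
d tool mm [-401.197   -76.8409   -0.0883]
```

View pics/s28.png

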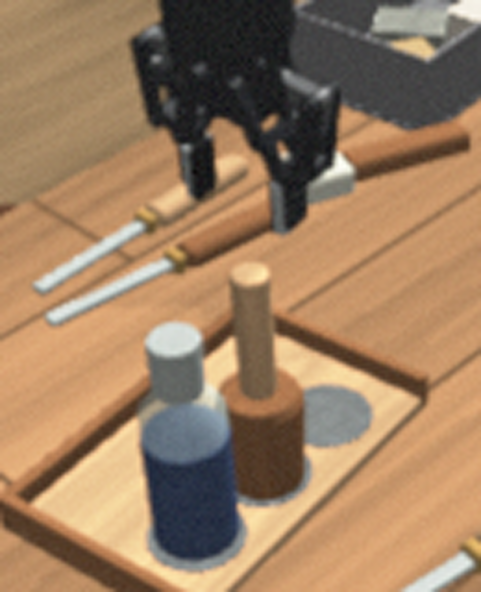

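The mallet is back on its mark. Now the can.

```bash
python3 -m crank '[[[-0.025,-0.005,0],[0,0,0],0.06],[[-0.04,-0.008,0],[0,0,0],0.06],[[-0.05,-0.0095,0],[0,0,0],0.06],[[-0.05,-0.0095,0],[0,0,0],0.06],[[-0.05,-0.0095,0],[0,0,0],0.06],[[-0.05,-0.0095,0],[0,0,0],0.06],[[-0.05,-0.0095,0],[0,0,0],0.06],[[-0.04,-0.008,0],[0,0,0],0.06],[[-0.03,-0.005,0],[0,0,0],0.06],[[-0.016,-0.003,0],[0,0,0],0.06]]'
python3 -m crank '[[[0,0,0],[0,0,0],0.06],[[0,0,0.03],[0,0,0],0.06],[[0,0,0],[0,0,0],0.06],[[0,0,0],[0,0,0],0.06],[[0,0,0],[0,0,0],0.06]]'
python3 go.py .5373 -.3755 .1353
```

```text
t: 63.22
eef_pos: [0.5367, -0.3768, 0.2416]
tool_rot: [-0.001, 0.662, 0.75, -0.0]
contact_force: [-0.9, -0.2, -1.2]
gripper_width: 0.705
t: 63.85
eef_pos: [0.5386, -0.3748, 0.2145]
tool_rot: [0.001, 0.661, 0.751, 0.0]
contact_force: [0.2, 0.7, -0.3]
gripper_width: 0.707
t 63.85 p [ 0.5386 -0.3748  0.2145] yaw_y deg 7.26995139026643 tilt 0.10927760204488235 F [ 0.2399  0.7462 -0.2994] w 0.7066883861874234
d tool mm [-0.4035 -1.528  79.1557]
```

```bash
python3 -m crank '[[[-0.0004,-0.0012,0.015],[0,0,0],0.06],[[0,0,0.025],[0,0,0],0.06],[[0,0,0.02],[0,0,0],0.06],[[0,0,0.012],[0,0,0],0.06],[[0,0,0.007],[0,0,0],0.06],[[0,0,0],[0,0,0],0.06],[[0,0,0],[0,0,0],0.06],[[0,0,0],[0,0,0],0.06]]'
python3 go.py .5373 -.3755 .1353
python3 - <<'E'
from h import *
p,d=bot.read_camera("side");p=p[:,:,::-1];crop(p,290,90,420,230,4,f"pics/s29.png")
E
```

```text
t: 64.85
eef_pos: [0.5371, -0.3759, 0.1349]
tool_rot: [0.001, 0.661, 0.75, 0.0]
contact_force: [1.6, 0.5, 0.1]
gripper_width: 0.703
t 64.85 p [ 0.5371 -0.3759  0.1349] yaw_y deg 7.2244563776461685 tilt 0.07241669906144045 F [1.5608 0.5334 0.1045] w 0.7026603506499115
d tool mm [ 0.3954  0.3023 -0.4401]
```

View pics/s29.png

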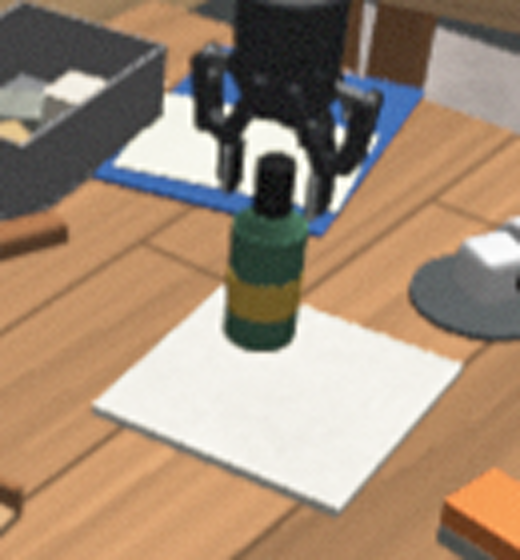

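```bash
python3 -m crank '[[[0.0003,0.0002,0],[0,0,0],0.05],[[0,0,0],[0,0,0],0.038],[[0,0,0],[0,0,0],0.033],[[0,0,0],[0,0,0],0.02],[[0,0,0],[0,0,0],0.02],[[0,0,0],[0,0,0],0.02],[[0,0,0],[0,0,0],0.02]]' 50
python3 go.py
python3 -m crank '[[[0,0,-0.01],[0,0,0],0.02],[[0,0,-0.02],[0,0,0],0.02],[[0,0,-0.02],[0,0,0],0.02],[[0,0,-0.012],[0,0,0],0.02],[[0,0,0],[0,0,0],0.02],[[0,0,0],[0,0,0],0.02]]'
python3 go.py .576 -.0388 .1976
```

```text
t: 65.78
eef_pos: [0.5371, -0.3754, 0.1343]
tool_rot: [0.0, 0.661, 0.75, 0.0]
contact_force: [1.3, 0.2, 2.0]
gripper_width: 0.335
t 65.78 p [ 0.5371 -0.3754  0.1343] yaw_y deg 7.235969253117058 tilt 0.03727950775121771 F [1.3198 0.1564 1.9709] w 0.33506218327150233
t: 66.53
eef_pos: [0.5364, -0.3753, 0.1956]
tool_rot: [-0.0, 0.661, 0.75, -0.0]
contact_force: [-0.0, -0.7, -2.5]
gripper_width: 0.337
t 66.53 p [ 0.5364 -0.3753  0.1956] yaw_y deg 7.226273469906434 tilt 0.053227045009207 F [-0.0146 -0.7381 -2.4857] w 0.33744139751908153
d tool mm [328.7998  81.6169  -1.9002]
```

```bash
python3 -m crank '[[[0.02,0.005,0],[0,0,0],0.02],[[0.035,0.009,0],[0,0,0],0.02],[[0.045,0.011,0],[0,0,0],0.02],[[0.045,0.011,0],[0,0,0],0.02],[[0.045,0.011,0],[0,0,0],0.02],[[0.045,0.011,0],[0,0,0],0.02],[[0.045,0.011,0],[0,0,0],0.02],[[0.03,0.008,0],[0,0,0],0.02],[[0.019,0.004,0],[0,0,0],0.02],[[0,0,0],[0,0,0],0.02]]'
python3 -m crank '[[[0,0,0],[0,0,0],0.02],[[0,0,0.02],[0,0,0],0.02],[[0,0,0.02],[0,0,0],0.02],[[0,0,0.01],[0,0,0],0.02],[[0,0,0],[0,0,0],0.02],[[0,0,0],[0,0,0],0.02],[[0,0,0],[0,0,0],0.02]]'
python3 go.py .576 -.0388 .1363
python3 - <<'E'
from h import *
p,d=bot.read_camera("side");p=p[:,:,::-1];crop(p,180,110,310,270,3.7,f"pics/s30.png")
E
```

```text
t: 67.78
eef_pos: [0.5754, -0.0368, 0.196]
tool_rot: [-0.0, 0.66, 0.751, 0.0]
contact_force: [0.7, 0.0, -2.3]
gripper_width: 0.333
t: 68.65
eef_pos: [0.5763, -0.0387, 0.1468]
tool_rot: [0.001, 0.661, 0.75, 0.0]
contact_force: [0.4, 0.5, -1.9]
gripper_width: 0.338
t 68.65 p [ 0.5763 -0.0387  0.1468] yaw_y deg 7.230822223912315 tilt 0.07921430886010458 F [ 0.4145  0.4963 -1.8811] w 0.3377356314414545
d tool mm [-0.0384 -0.3537 10.5001]
```

View pics/s30.png

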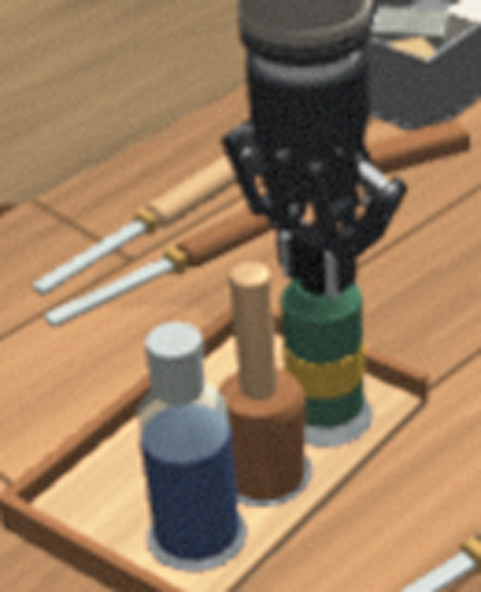

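```bash
python3 -m crank '[[[0,0,0.005],[0,0,0],0.02],[[0,0,0.0035],[0,0,0],0.02],[[0,0,0],[0,0,0],0.02],[[0,0,0],[0,0,0],0.02]]'
python3 -m crank '[[[0,0,0.0015],[0,0,0],0.02],[[0,0,0],[0,0,0],0.02],[[0,0,0],[0,0,0],0.02]]'
python3 -m crank '[[[0,0,0.001],[0,0,0],0.02],[[0,0,0],[0,0,0],0.02],[[0,0,0],[0,0,0],0.02]]'
```

```text
t: 69.2
eef_pos: [0.5758, -0.0388, 0.1376]
tool_rot: [-0.0, 0.661, 0.75, 0.0]
contact_force: [0.1, -0.0, -2.4]
gripper_width: 0.339
t: 69.58
eef_pos: [0.576, -0.0388, 0.1362]
tool_rot: [0.0, 0.661, 0.75, 0.0]
contact_force: [1.5, -0.7, -1.9]
gripper_width: 0.34
t: 69.95
eef_pos: [0.5763, -0.0388, 0.1362]
tool_rot: [0.001, 0.661, 0.75, 0.0]
contact_force: [-1.4, -0.7, 6.1]
gripper_width: 0.343
```

Contact. Releasing, lifting, moving aside to the right and checking everything.

```bash
python3 -m crank '[[[0,0,0],[0,0,0],0.034],[[0,0,0],[0,0,0],0.042],[[0,0,0],[0,0,0],0.052],[[0,0,0],[0,0,0],0.06],[[0,0,-0.02],[0,0,0],0.06],[[0,0,-0.04],[0,0,0],0.06],[[0,0,-0.05],[0,0,0],0.06],[[0,0,0],[0,0,0],0.06]]'
python3 -m crank '[[[-0.03,0,0],[0,0,0],0.06],[[-0.05,-0.01,0],[0,0,0],0.06],[[-0.05,-0.01,0],[0,0,0],0.06],[[-0.05,-0.01,0],[0,0,0],0.06],[[-0.05,-0.01,0],[0,0,0],0.06],[[-0.05,-0.01,0],[0,0,0],0.06],[[-0.03,0,0],[0,0,0],0.06],[[0,0,0],[0,0,0],0.06],[[0,0,0],[0,0,0],0.06],[[0,0,0],[0,0,0],0.06]]'
python3 - <<'E'
from h import *
np.set_printoptions(precision=4,suppress=True)
Ps={}
for n in("top","side"):
    p,d=bot.read_camera(n);p=p[:,:,::-1];cv2.imwrite(f"pics/{n}9.png",p);np.save(f"pics/{n}9.npy",d)
    for k in(0,9):
        X=cloud(n,np.load(f"pics/{n}{k}.npy"))
        for nm,c,z in(("bottle",(.5585,.101),.178),("mallet",(.5635,.0325),.187),("can",(.5755,-.04),.162)):
            m=(np.linalg.norm(X[...,:2]-np.array(c),axis=-1)<.03)&(np.abs(X[...,2]-z)<.005);y=X[m]
            if len(y): print(n,k,nm,len(y),(y[:,:2].min(0)+y[:,:2].max(0))/2,np.median(y,axis=0))
crop(cv2.imread("pics/top9.png"),95,90,335,265,3.3,"pics/c9.png")
E
```

```text
t: 70.95
eef_pos: [0.5786, -0.0381, 0.2509]
tool_rot: [0.004, 0.661, 0.75, 0.003]
contact_force: [0.6, -0.5, -0.8]
gripper_width: 0.704
t: 72.2
eef_pos: [0.5656, -0.3508, 0.2454]
tool_rot: [-0.0, 0.66, 0.751, 0.0]
contact_force: [-0.2, -0.3, 0.9]
gripper_width: 0.702
top 0 bottle 196 [0.5595 0.0985] [0.5594 0.0983 0.1763]
top 0 mallet 115 [0.5638 0.0303] [0.5637 0.031  0.185 ]
top 0 can 145 [ 0.5754 -0.0417] [ 0.5756 -0.0427  0.1604]
top 9 bottle 196 [0.5592 0.0984] [0.5598 0.0991 0.1765]
top 9 mallet 111 [0.5642 0.0303] [0.5636 0.0294 0.1851]
top 9 can 150 [ 0.5771 -0.0427] [ 0.5768 -0.0427  0.1604]
side 0 bottle 137 [0.5579 0.1039] [0.5575 0.1054 0.1786]
side 0 mallet 73 [0.564  0.0363] [0.5619 0.0376 0.1872]
side 0 can 89 [ 0.5766 -0.0377] [ 0.5755 -0.036   0.1621]
side 9 bottle 138 [0.5616 0.1029] [0.5585 0.1051 0.1788]
side 9 mallet 74 [0.5635 0.035 ] [0.5614 0.0368 0.1872]
side 9 can 86 [ 0.5768 -0.0368] [ 0.5739 -0.0362  0.1629]
```

View pics/c9.png

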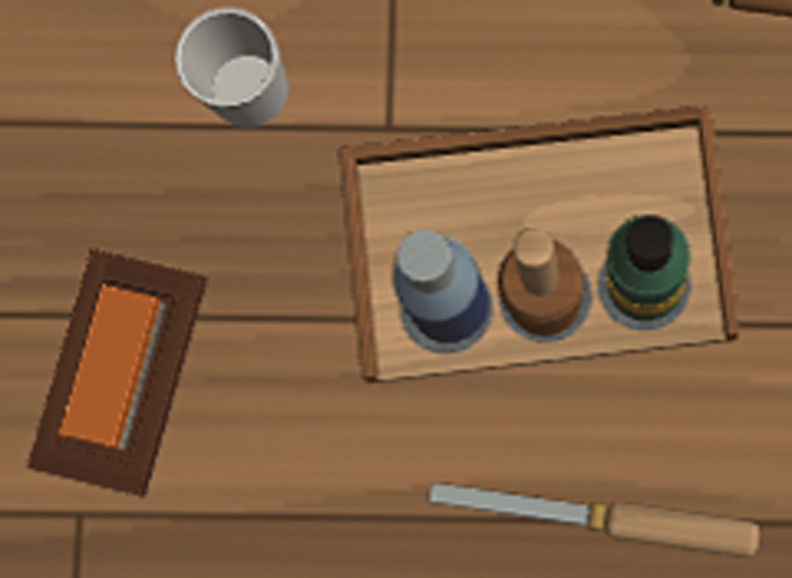

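View pics/side9.png

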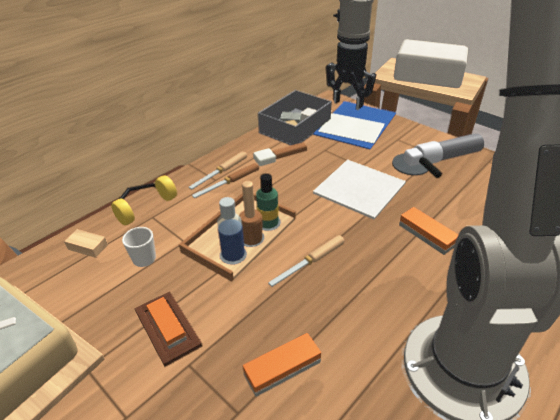

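The bottle, mallet and can are back within 2 mm (top camera) and 4 mm (side camera) of their start positions, all upright. The stone is in the recess, and the gouge and mug are where they were. The arm is at rest and clear. Handing in.

```bash
python3 -c "
from station import bot
print(bot.hand_in())"
```

```text
the job is handed in; nothing more can be done
None
```

The job is done and handed in at about 72 s of the 138 s allowed; the hand-in reports no verdict. I stood the can, mallet and bottle on the board, laid the smallest whetstone (the one in the tray) in the holder, then put the three back on their spots.

- **Bottle, mallet and can:** Compared with the first pictures, all three are within 2 mm of their start in the top camera and within 4 mm in the side camera. All look upright.
- **Whetstone:** It touched down at the predicted seated height. It lies flat, about 1.5 mm off the holder's centre and under 1° off its direction.
- **Gouge and mug:** They look unmoved in both pictures. I judged this by eye and did not measure it.
- **Disagreements:** The two cameras differ by a steady 3–5 mm in y, which I averaged out. I also took the holder's long axis wrongly at first. The side picture showed it while the stone was still in the air, and I turned it a further quarter turn before lowering.

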